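Crank the niche stand up to its mark and seat the dispenser

ROBOT

A 6-joint arm with a two-finger parallel gripper is mounted at the origin on the work surface. World frame = base frame: x ahead of the robot, y to its left, z up, the work surface at z = 0. Lengths are in m, angles in rad, forces in N, time in s.
With the tool pointing down it reaches from about 0.4 to 0.825 m from the base axis. Payload 7 kg.
Tool frame: the origin (TCP) lies midway between the tips of the shut fingers; the grasp point (between the pads) lies 19 mm behind it (robot.grip_point_offset is the distance from the TCP to the grasp point, in m); z points along the fingers, y is the direction in which the jaws open and shut (so a half turn about z gives the same grasp; the last joint's range is limited). The gripper opens to 88 mm and grips with 3 to 60 N. Pads are 19 mm wide; open, the fingers measure 130 mm over their backs; the gripper's body (78 mm by 193 mm) begins 47 mm behind the grasp point.
Start: joints at [1.506, 0.359, 0.012, 0, -1.224, -0.288], TCP at [0.233, 0.633, 0.227] pointing down, gripper open.
Joint ranges: [-3.07, 3.07], [-1.43, 2.12], [-1.02, 1.25], [-3.03, 1.67], [-3.05, -0], [-3.03, 3.03]. Speed limits (rad/s): [2.39, 2.39, 3.01, 3.14, 3.14, 3.14].

INTERFACE

Orientations are given as a unit quaternion [x, y, z, w].
In Python, from plant import telemetry, vision, ticket, robot gives the robot as it stands.
- The arm moves only by the tool step_arm, never from a script. Its arguments are lists of equal length, an entry for each row: "dp": the shift along the tool's x, y, z in m, a list of three; "twist": the turn about the tool's z in rad. A call has 1 to 10 rows; each row is the pose to reach, as a shift and turn from the pose measured when the call began, along the tool's axes at that moment; what a row does not reach only later rows make up. A row lasts 1/12 s, in which the tool goes at most 41.7 mm and 7.16 degrees, less where a joint would pass 70% of its speed; a pose out of reach is approached as far as the arm can. A call with a gripper value outside its range is refused whole. "jaw" is the finger opening in m, from 0 to 0.0876, set as the call begins (left out, the last holds). The fingers move at their own pace and stop on an object; "force" is the grip in N (left out, the last holds). Time passes only in rows, so rows that repeat a pose let the fingers close. It gives the time, the measured TCP pose, the force and the opening at its end, in the units of the state.
- telemetry.observe(): the state, without advancing time (a new reading comes with each control period).
- vision.snapshot(name): name is "side" or "top"; returns the picture (480x640x3 uint8, red, green, blue); there is no depth.
- vision.calibration(name): a dict with "camera_matrix" (3x3 intrinsics, pixels), "position" and "attitude" of the camera in the world. Camera axes: x right, y up, looking along -z (the intrinsics and any distortion apply to the point x, -y, -z); pixel columns grow to the right and rows downward; lengths in m; the calibration is good to about 2 mm. A picture is of the moment at which its call begins. calibration takes no time and is no camera call.
- ticket.close_job(): hands the job in, once; it reports no verdict.
Trained networks look in the newest picture that a camera, given by its name, has taken for a name from the list of things; names that differ only in an ending like _2 or _b are one class to them, and where a whole thing is asked for, a point or a joint stands for the part that bears it (a point fixed in the world has none). Each returns a list of dicts, best first, with "p" (0 to 1); they miss things now and then, are a little off and sometimes report something else, mostly with a low value. They report only what shows in the picture. A call takes as long as a camera call. They do not tell look-alikes from the thing itself.
- vision.look_for(label, camera): "box" ([left, top, right, bottom] in pixels, round what is visible of it).
- vision.place_of(label, camera): "position" ([row, column] in pixels: a listed point, or the origin of a listed thing).
The state is a dict: "t": time; "qpos": joint angles; "dq": joint speeds; "tau": joint torques, N m; "tool_pos": TCP position; "ee_rot": TCP orientation; "force": force on the tool from outside, world axes, zero at the start; "ft_torque": the same for the moment, N m; "gripper_width": opening from 0.0 (shut) to 1.0 (fully open).
Only numpy, scipy, OpenCV 4.12 (cv2) and the standard library are available. Lean on these libraries where they do the work, as an engineer would, in place of code of your own. Each camera call takes 0.05 s, during which the arm holds its last target.

TASK

Turn the red handwheel of the little stand clockwise, regrasping as often as needed, until the white pointer on its lift is level with the orange marker, and let go. Then take the empty chrome dispenser from the glass shelf and lower it gently into the dished coaster on top of the lift, so that it stands upright and fully seated with the pointer still level with the marker. Change the height by the handwheel only, do not shift the orange marker, and leave the tub, scoop and dustpan where they are.

Things in the scene. Friction and masses are not known exactly. Their poses are not given: they have to be found in the camera images.
- stand: Fixed grey stand, foot 250 x 150 x 20 mm, on either side of the robot, turned up to 0.25 rad. Origin under the foot's middle on the work surface, z up; x runs from handwheel to lift. Handwheel on the -x side over a sloping gearbox face; lift over x = +65 mm, y = 0; a steel post (8 mm diameter, top at 150 mm) at x = +65, y = +62 mm carries the orange marker.
- wheel_centre (a point): Rim centre of the handwheel, a red disc 56 mm across, 18 mm thick; grip it across its diameter at any angle. At x = -75 mm, z = 95 mm of the stand, 34 mm above the gearbox face. The shaft leans 35 degrees from vertical to the stand's -x: out of the wheel is (-0.574, 0, 0.819) in the stand's axes. The point's own axes are the stand's, not leaning.
- wheel (a joint): Handwheel angle in rad, 0 at the start, stop at 7. It grows when the wheel is turned clockwise as seen looking at its face; each rad raises the lift by 10 mm (rack and pinion). About 0.2 N m of friction holds it where it is left. 3.6 to 5.6 rad are needed.
- lift: The lift: a 68 mm steel plate 8 mm thick, with the blue ceramic dished coaster fixed on it and the white pointer at its +y side. Moves straight up, driven by the handwheel. Origin at the centre of the plate's underside, 50 mm above the work surface at the start. Must not be touched by the robot.
- pointer (a point): Tip of the white pointer blade (4 mm thick, 10 mm wide) on the lift, at mid thickness, close beside the marker post.
- flag_edge (a point): Edge, nearest the lift, of the orange marker (20 x 16 x 4 mm) on the post, at mid thickness. Height 90 to 110 mm, differs each time. The pointer must come level with it (same height).
- dish_floor (a point): Centre of the flat floor inside the dished coaster, 13 mm above the lift's origin. The dish is 15 mm deep, floor about 40 mm diameter, flaring to about 69 mm inside and 77 mm outside at the rim.
- dispenser: Chrome push dispenser, loose, about 0.25 kg, on the glass shelf. Origin at the centre of its underside, z up. Flat foot 32 mm across, rounded out to a 55 mm body from 15 to 84 mm up; pump head 30 mm across, top at 118 mm; spout along its own -x at 112 mm, out to 50 mm from the axis. Grip the body 70 to 75 mm up, closing along its own y so the fingers clear the spout.
- shelf: Low fixed glass shelf plate, 250 x 310 mm, top 30 mm above the work surface. Origin on the work surface under its centre.
- tub: Closed white tub with twist cap, 68 mm diameter, 68 mm high, origin at its underside. Bystander.
- scoop: Lavender plastic scoop, about 106 x 42 x 24 mm, origin at its underside near the middle, handle to its -x. Bystander.
- dustpan: Tiny steel dustpan, about 108 x 80 x 22 mm, origin at its underside near the middle, handle to its -x. Bystander.
Not all that is in view belongs to the job. There is more than one size of the dispenser; the one meant has the size given above.

How it is judged:
By the outcome, as a careful person would: the job done as asked, in the order asked, and still so for the second after the job is handed in, with the robot touching nothing.
It also fails if it takes over 72 s, if anything falls off the work surface, if the arm or the gripper's body presses on something with over 40 N, if the wrist force passes 120 N, or if a joint passes its speed limit or range.

## Working session

There is one attempt and no reset: what is moved stays moved. The work goes in short steps, Python scripts to look and compute and a tool call to move; the robot and the scene stay as the last step left them, time stands still between calls to the robot, and variables do not carry over. Pictures are saved under pics/ and viewed, and the job is handed in when it is done.

Besides the shell and the picture viewer there is one more tool, called in YAML: its name, and indented under it one key for each argument. step_arm: Moves the arm, as the interface text tells. Its arguments: {"type":"object","properties":{"dp":{"type":"array"},"twist":{"type":"array"},"jaw":{"type":"number"},"force":{"type":"number"}},"required":["dp","twist"]}

```bash
ls; mkdir -p pics
python3 - <<'E'
from plant import telemetry, vision, ticket, robot
import cv2
print(telemetry.observe())
print([a for a in dir(robot) if a[0]!='_'], robot.grip_point_offset)
for n in ("side","top"):
    im=vision.snapshot(n); cv2.imwrite(f"pics/{n}0.png",im[:,:,::-1])
    print(n,vision.calibration(n))
E
```

```text
pics
{'t': 0.0, 'qpos': array([ 1.50612743e+00,  3.59394853e-01,  1.10760674e-02, -3.56270635e-04,
       -1.22408735e+00, -2.88123762e-01]), 'dq': array([-0.00059737,  0.00026509,  0.0002153 ,  0.00112462,  0.00048363,
       -0.00176277]), 'tau': array([ 2.96361559e-04, -5.82723570e+01,  2.93050611e+01,  6.99729413e+00,
        7.00452380e-03, -1.61287462e-04]), 'tool_pos': array([0.23306589, 0.63297687, 0.22562391]), 'ee_rot': array([ 9.84471486e-01, -1.75542637e-01, -7.66996834e-05,  8.18558979e-04]), 'force': array([-0.19922685, -0.56136781, -0.3170007 ]), 'ft_torque': array([ 0.05286326, -0.00500956, -0.02360949]), 'gripper_width': 0.9994285340564635}
['MotionError', 'grip_point_offset'] 0.0188
side {'camera_matrix': array([[467.89625688,   0.        , 310.77980245],
       [  0.        , 467.89625688, 241.54685934],
       [  0.        ,   0.        ,   1.        ]]), 'position': array([ 0.21049702, -0.43492587,  0.60977185]), 'attitude': array([ 0.40813925, -0.13651958, -0.28920971,  0.85506871])}
top {'camera_matrix': array([[476.63734389,   0.        , 319.64895638],
       [  0.        , 476.63734389, 232.06104972],
       [  0.        ,   0.        ,   1.        ]]), 'position': array([0.3966695 , 0.0771246 , 1.11844194]), 'attitude': array([ 0.07475961, -0.06020749, -0.70023078,  0.70743404])}
```

View pics/side0.png

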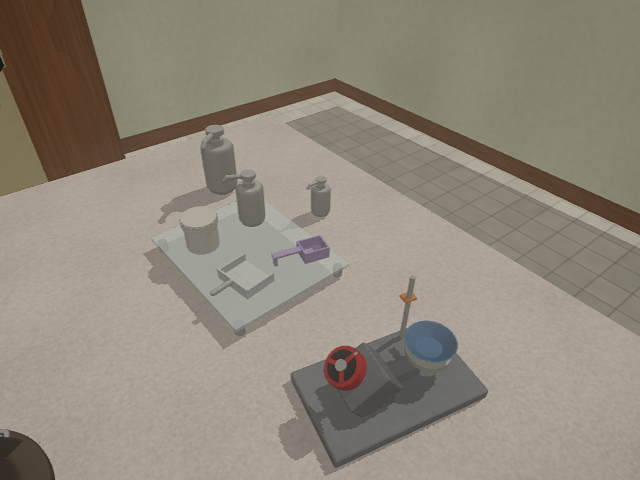

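View pics/top0.png

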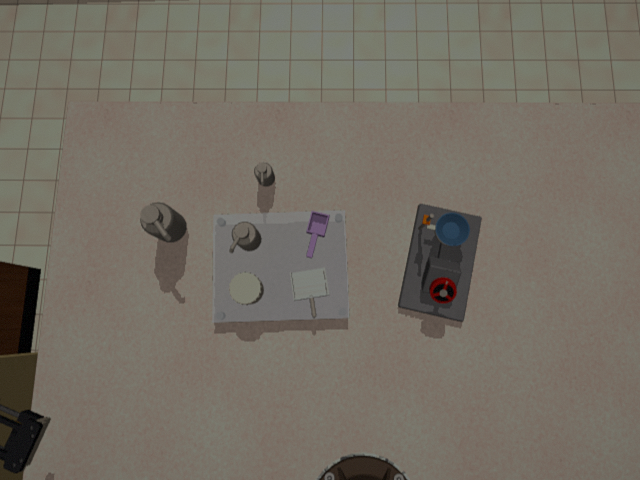

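```bash
cat > h.py <<'E'
import numpy as np, cv2
from scipy.spatial.transform import Rotation as R
from scipy.optimize import least_squares
from plant import telemetry, vision, ticket, robot
CAL={n:vision.calibration(n) for n in("side","top")}
def proj(n,P):
    c=CAL[n];P=np.atleast_2d(P)
    q=R.from_quat(c['attitude']).inv().apply(P-c['position'])
    q=q*[1,-1,-1]; K=c['camera_matrix']
    uv=q@K.T; return uv[:,:2]/uv[:,2:]
def ray(n,uv):
    c=CAL[n];K=c['camera_matrix']
    d=np.linalg.solve(K,[uv[0],uv[1],1.])*[1,-1,-1]
    d=R.from_quat(c['attitude']).apply(d); return c['position'],d/np.linalg.norm(d)
def tri(a,b):
    """a: uv side, b: uv top"""
    o1,d1=ray('side',a);o2,d2=ray('top',b)
    A=np.c_[d1,-d2];s=np.linalg.lstsq(A,o2-o1,rcond=None)[0]
    p,q=o1+s[0]*d1,o2+s[1]*d2
    return (p+q)/2,np.linalg.norm(p-q)
def onz(n,uv,z):
    o,d=ray(n,uv); return o+d*(z-o[2])/d[2]
E
python3 - <<'E'
from h import *
r={}
for l in ["stand","wheel_centre","pointer","flag_edge","dish_floor","dispenser","shelf","tub","lift"]:
    for n in("side","top"):
        d=vision.place_of(l,n); r[l,n]=d
        print(l,n,[(np.round(x['position'],1).tolist(),round(x['p'],2)) for x in d[:4]])
    try:
        a,b=[r[l,n][0]['position'][::-1] for n in("side","top")]
        print('   ',tri(a,b))
    except Exception as e: print(e)
E
```

```text
stand side [([388.7, 385.0], 0.6), ([253.2, 296.8], 0.24)]
stand top [([261.8, 436.8], 0.82)]
    (array([ 0.54545463, -0.17660781, -0.00726182]), np.float64(0.0008792262325001719))
wheel_centre side [([364.1, 343.8], 0.88), ([241.8, 201.5], 0.22)]
wheel_centre top [([290.7, 443.0], 0.65)]
    (array([ 0.46971067, -0.16300972,  0.10131488]), np.float64(0.0006795715696331608))
pointer side [([323.6, 407.6], 0.86), ([222.9, 251.7], 0.48)]
pointer top [([227.3, 425.1], 0.79)]
    (array([ 0.61757384, -0.14023978,  0.05577251]), np.float64(0.0056518205952430884))
flag_edge side [([302.9, 410.7], 0.49)]
flag_edge top [([218.9, 428.6], 0.59)]
    (array([ 0.62485754, -0.13781169,  0.09623152]), np.float64(0.0020392457094482487))
dish_floor side [([347.2, 427.2], 0.81)]
dish_floor top []
list index out of range
dispenser side [([222.1, 249.4], 0.95), ([213.0, 319.5], 0.85), ([190.9, 223.7], 0.61)]
dispenser top [([178.6, 267.2], 0.92), ([241.7, 249.9], 0.68), ([228.0, 172.5], 0.64)]
    (array([0.65331674, 0.24434235, 0.04712055]), np.float64(0.15405422495651228))
shelf side [([259.3, 249.7], 0.68)]
shelf top [([267.4, 282.5], 0.57)]
    (array([0.52881532, 0.18639573, 0.00802748]), np.float64(0.005243873521644532))
tub side [([243.9, 202.5], 0.87)]
tub top [([291.1, 250.1], 0.83)]
    (array([0.4693379 , 0.25741098, 0.03091254]), np.float64(0.0010567820317651693))
lift side [([350.1, 424.2], 0.65)]
lift top [([232.0, 449.6], 0.97)]
    (array([ 0.60356859, -0.19225187,  0.05622104]), np.float64(0.0028315964247757797))
```

Run:
```python
from h import *
s=cv2.imread('pics/side0.png');t=cv2.imread('pics/top0.png')
c=s[260:470,280:500]; cv2.imwrite('pics/s_crop.png',cv2.resize(c,None,fx=2.85,fy=2.85,interpolation=cv2.INTER_CUBIC))
c=t[195:330,390:490]; cv2.imwrite('pics/t_crop.png',cv2.resize(c,None,fx=4.4,fy=4.4,interpolation=cv2.INTER_CUBIC))
```

```text
(no output)
```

View pics/s_crop.png

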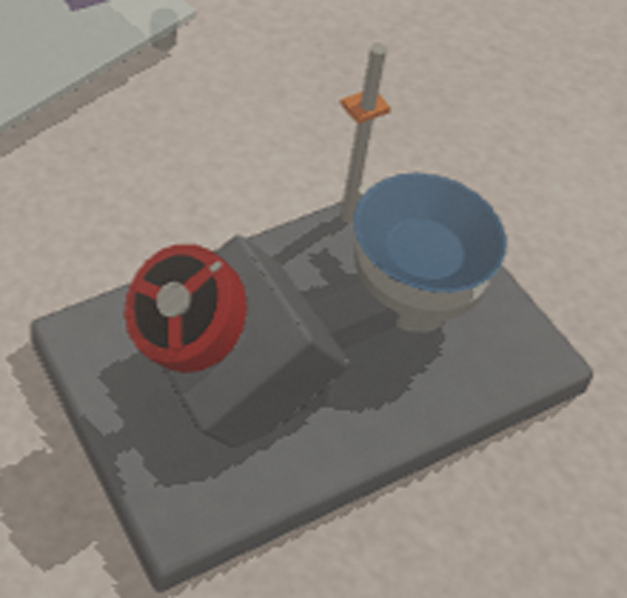

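View pics/t_crop.png

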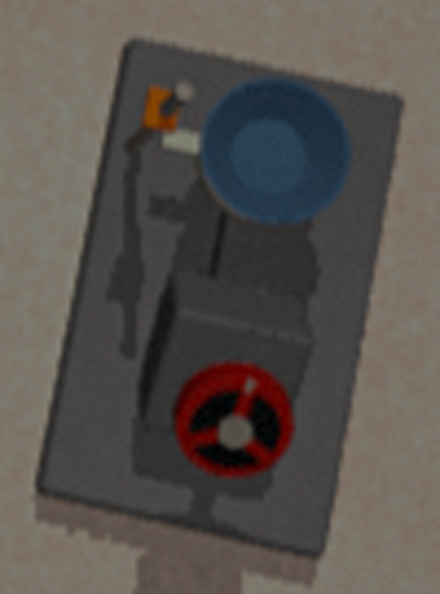

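```bash
cat > fit.py <<'E'
from h import *
S=lambda x,y:(280+x/2.85-.5,260+y/2.85-.5)
T=lambda x,y:(390+x/4.4-.5,195+y/4.4-.5)
obs=[ # cam, uv, local pt, w
('side',S(33,325),(-.125,.075,.020)),('side',S(158,580),(-.125,-.075,.020)),('side',S(592,372),(.125,-.075,.020)),
('top',T(130,43),(.125,.075,.020)),('top',T(403,98),(.125,-.075,.020)),('top',T(320,553),(-.125,-.075,.020)),('top',T(40,490),(-.125,.075,.020)),
('side',S(377,49),(.065,.062,.150)),('top',T(185,90),(.065,.062,.150)),
('side',(343.8,364.1),(-.075,0,.095)),('top',(443.0,290.7),(-.075,0,.095)),
('side',S(430,232),(.065,0,.078)),('top',T(275,151),(.065,0,.078)),
('side',S(425,248),(.065,0,.063)),('top',T(269,153),(.065,0,.063)),
]
def W(p,l):
    return R.from_euler('z',p[2]).apply(np.atleast_2d(l))+[p[0],p[1],0]
def res(p):
    r=[]
    for n,uv,l in obs:
        w=W(p,l)[0]+(p[3:6] if n=='side' else p[6:9])
        r.append(proj(n,w)[0]-uv)
    return np.r_[np.ravel(r),np.array(p[3:9])/.002]
s=least_squares(res,[.54,-.177,-.2]+[0]*6,loss='soft_l1')
if __name__=='__main__':
    print(np.round(s.x,4)); print(np.round(s.fun[:-6].reshape(-1,2),1))
    p=s.x
    for nm,l in [('wheel',(-.075,0,.095)),('dish',(.065,0,.063)),('post',(.065,.062,.15))]: print(nm,W(p,l))
E
python3 fit.py
```

```text
[ 5.443e-01 -1.798e-01 -2.164e-01 -4.000e-04 -2.000e-04 -1.200e-03
  4.000e-04  2.000e-04 -6.000e-04]
[[-2.2 -1.6]
 [-0.1 -0.3]
 [ 2.1 -0.3]
 [-0.1 -1.9]
 [ 0.9 -0.7]
 [ 1.5  1.4]
 [-0.4  0.5]
 [ 0.2  0.1]
 [-0.3  0.4]
 [ 0.5  3.7]
 [-0.5 -0.7]
 [-0.3 -0.6]
 [ 0.1 -0.1]
 [-0.2  0.5]
 [-0.2  0.7]]
wheel [[ 0.47102102 -0.16370094  0.095     ]]
dish [[ 0.60775635 -0.19375836  0.063     ]]
post [[ 0.6210675  -0.13320415  0.15      ]]
```

```bash
cat > mv.py <<'E'
from h import *
def plan(target,alpha=None,jawdir=True):
    """target TCP xyz world, alpha jaw direction angle (tool y) mod pi; returns dp,twist"""
    st=telemetry.observe(); r=R.from_quat(st['ee_rot'])
    dp=r.inv().apply(np.array(target)-st['tool_pos'])
    y=r.as_matrix()[:,1]; cur=np.arctan2(y[1],y[0])
    tw=0 if alpha is None else -((alpha-cur+np.pi/2)%np.pi-np.pi/2)
    return np.round(dp,4),round(tw,3),cur,st
E
python3 - <<'E'
from fit import *
p=s.x
f,e=tri(S(365,106),T(161,108)); print('flag centre',f,e, 'local',R.from_euler('z',-p[2]).apply(f-[p[0],p[1],0]))
for nm,a,b in [('ridge1',S(237,240),T(172,310)),('ridge2',S(348,362),T(312,330)),('pointer tip',S(352,195),T(163,139))]:
    f,e=tri(a,b); print(nm,e,np.round(R.from_euler('z',-p[2]).apply(f-[p[0],p[1],0]),4))
# dispenser
f,e=tri((249.4,222.1),(249.9,241.7)); print('disp',f,e)
import mv
print(mv.plan([.471,-.164,.13],1.354+.61)[:3])
im=cv2.imread('pics/side0.png')[150:260,160:360]; cv2.imwrite('pics/sd.png',cv2.resize(im,None,fx=4,fy=4,interpolation=cv2.INTER_CUBIC))
im=cv2.imread('pics/top0.png')[190:320,205:355]; cv2.imwrite('pics/td.png',cv2.resize(im,None,fx=4.5,fy=4.5,interpolation=cv2.INTER_CUBIC))
E
```

```text
flag centre [ 0.62302512 -0.13091767  0.10483681] 0.000936124068341645 local [0.06642108 0.06465345 0.10483681]
ridge1 5.092820238812433e-05 [-0.0256  0.0357  0.0762]
ridge2 0.009819295432359045 [-0.013  -0.0389  0.0627]
pointer tip 0.006833012675992327 [0.0623 0.0533 0.0492]
disp [0.58188571 0.26327638 0.02999723] 0.0025467970854143817
(array([0.4986, 0.6661, 0.0966]), np.float64(-0.746), np.float64(-1.923619839288599))
```

View pics/sd.png

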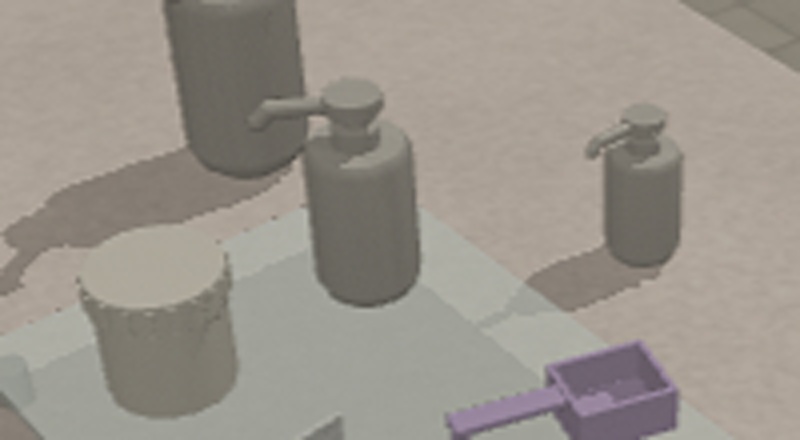

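View pics/td.png

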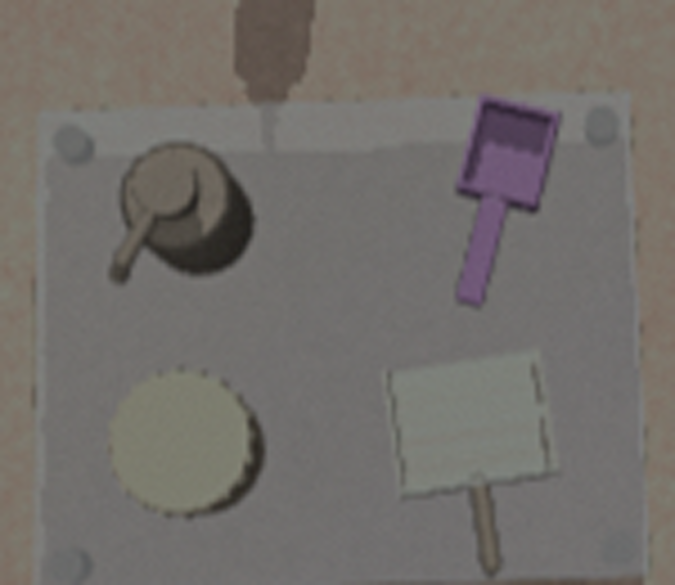

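step_arm:
  dp:
    - [0.024,0.032,0]
    - [0.048,0.064,0]
    - [0.072,0.096,0]
    - [0.096,0.128,0]
    - [0.12,0.16,0]
    - [0.144,0.192,0]
    - [0.168,0.224,0]
    - [0.192,0.256,0]
    - [0.216,0.288,0]
    - [0.24,0.32,0]
  twist: [-0.07,-0.14,-0.21,-0.28,-0.35,-0.42,-0.49,-0.56,-0.63,-0.7]
  jaw: 0.0876
  force: 30

```text
t: 1.83
tool_pos: [0.348, 0.2484, 0.2269]
ee_rot: [0.985, 0.175, 0.0, -0.0]
force: [1.8, -0.6, 0.4]
gripper_width: 1.0
```

Run:
```python
import mv
a=mv.plan([.471,-.164,.13],1.354+.61);print(a[:3],a[3]['t'],a[3]['qpos'],a[3]['tool_pos'])
```

```text
(array([-0.0264,  0.4296,  0.0966]), np.float64(-0.042), np.float64(-1.2195549551914757)) 1.8333 [ 1.08521781e+00 -6.54935264e-02 -4.97599608e-01  1.02626017e-04
 -1.13755502e+00  8.36776545e-01] [0.34797195 0.24835647 0.22693896]
```

step_arm:
  dp:
    - [-0.003,0.041,0]
    - [-0.006,0.082,0]
    - [-0.009,0.123,0]
    - [-0.012,0.164,0]
    - [-0.015,0.205,0.005]
    - [-0.018,0.246,0.015]
    - [-0.02,0.285,0.025]
    - [-0.022,0.324,0.038]
    - [-0.024,0.363,0.05]
    - [-0.026,0.402,0.063]
  twist: [0,0,0,0,-0.01,-0.02,-0.03,-0.04,-0.04,-0.04]
  jaw: 0.07

```text
t: 2.67
tool_pos: [0.4623, -0.1402, 0.1636]
ee_rot: [0.981, 0.194, 0.001, -0.0]
force: [1.2, 1.1, 0.8]
gripper_width: 0.796
```

Run:
```python
import mv
a=mv.plan([.471,-.164,.08],1.354+.61);print(a[:3],a[3]['t'],a[3]['qpos'],a[3]['tool_pos'])
```

```text
(array([-0.0013,  0.0253,  0.0836]), np.float64(-0.002), np.float64(-1.1794733206465777)) 2.6667 [ 1.13241791e-01  9.36099804e-02 -4.91271402e-01 -8.53183925e-04
 -9.83638727e-01  1.84934933e+00] [ 0.4623452  -0.14018432  0.16363592]
```

step_arm:
  dp:
    - [-0.001,0.0253,0.02]
    - [-0.001,0.0253,0.04]
    - [-0.001,0.0253,0.04]
  twist: [0,0,0]

```text
t: 2.92
tool_pos: [0.4687, -0.1653, 0.1199]
ee_rot: [0.981, 0.192, -0.002, -0.001]
force: [-0.6, 0.6, 0.3]
gripper_width: 0.798
```

Run:
```python
import mv
from h import *
a=mv.plan([.471,-.164,.08],1.354+.61);print(a[:3],a[3]['t'],a[3]['tool_pos'],a[3]['force'])
im=vision.snapshot('side')[230:460,270:500]; cv2.imwrite('pics/s1.png',cv2.resize(im[:,:,::-1],None,fx=2.6,fy=2.6))
```

```text
(array([ 0.0027, -0.0002,  0.0399]), np.float64(-0.006), np.float64(-1.1836367422477851)) 2.9167 [ 0.46869889 -0.16528788  0.11991865] [-0.59082994  0.57384904  0.25229446]
```

View pics/s1.png

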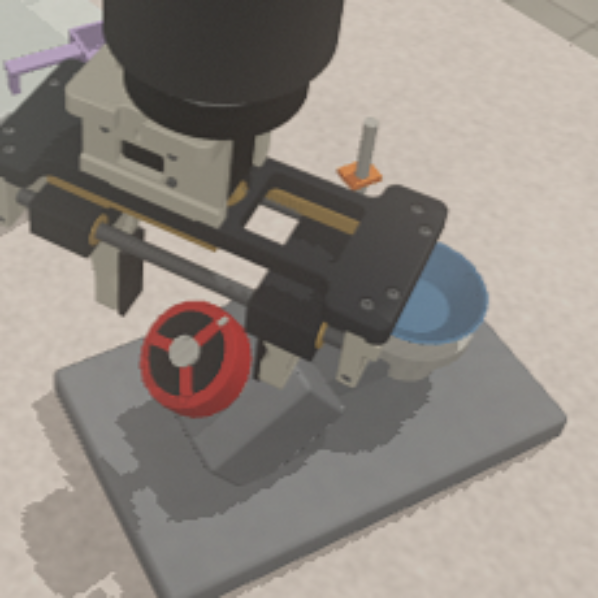

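step_arm:
  dp:
    - [0.0025,0,0.01]
    - [0.0025,0,0.022]
    - [0.0025,0,0.034]
    - [0.0025,0,0.038]
    - [0.0025,0,0.038]
  twist: [0.03,0.07,0.07,0.07,0.07]

```text
t: 3.38
tool_pos: [0.4718, -0.1628, 0.0845]
ee_rot: [0.987, 0.16, -0.001, -0.001]
force: [-0.2, -0.6, 0.2]
gripper_width: 0.798
```

step_arm:
  dp:
    - [0,0,0]
    - [0,0,0]
    - [0,0,0]
    - [0,0,0]
    - [0,0,0]
  twist: [0,0,0,0,0]
  jaw: 0.04
  force: 30

```text
t: 3.8
tool_pos: [0.4728, -0.1631, 0.0857]
ee_rot: [0.987, 0.16, 0.0, -0.0]
force: [-0.1, -1.7, 6.0]
gripper_width: 0.639
```

Run:
```python
import mv
from h import *
a=mv.plan([.471,-.164,.082],1.354-.61);print(a[:3],a[3]['t'],a[3]['tool_pos'],a[3]['force'],a[3]['ft_torque'],a[3]['gripper_width']*87.6)
```

```text
(array([-0.002 ,  0.0003,  0.0037]), np.float64(1.148), np.float64(-1.2491512445605908)) 3.8 [ 0.47284355 -0.16310987  0.08569286] [-0.06274391 -1.72084932  5.97961147] [-0.92915306 -0.11018693  0.06247791] 56.00776778621904
```

step_arm:
  dp:
    - [0,0,0.001]
    - [0,0,0.001]
    - [0,0,0.001]
    - [0,0,0.001]
    - [0,0,0.001]
    - [0,0,0.001]
    - [0,0,0.001]
    - [0,0,0.001]
    - [0,0,0.001]
    - [0,0,0.001]
  twist: [0.11,0.23,0.35,0.47,0.59,0.71,0.83,0.95,1.07,1.15]

```text
t: 4.63
tool_pos: [0.4725, -0.1648, 0.0851]
ee_rot: [0.914, -0.405, 0.0, 0.001]
force: [-0.9, -12.5, 2.1]
gripper_width: 0.637
```

Run:
```python
import mv
from h import *
a=mv.plan([.471,-.164,.082],1.354-.61);print(a[:3],a[3]['t'],a[3]['tool_pos'],a[3]['force'],a[3]['ft_torque'],a[3]['gripper_width']*87.6)
im=vision.snapshot('side')[230:460,270:500]; cv2.imwrite('pics/s2.png',cv2.resize(im[:,:,::-1],None,fx=2.6,fy=2.6))
```

```text
(array([-0.0016,  0.0006,  0.0031]), np.float64(-0.007), np.float64(-2.4043058134884805)) 4.6333 [ 0.47253294 -0.16482433  0.0851212 ] [ -0.92766894 -12.45943601   2.09044657] [-4.23347874  0.03948837  0.66411926] 55.823858094331776
```

View pics/s2.png

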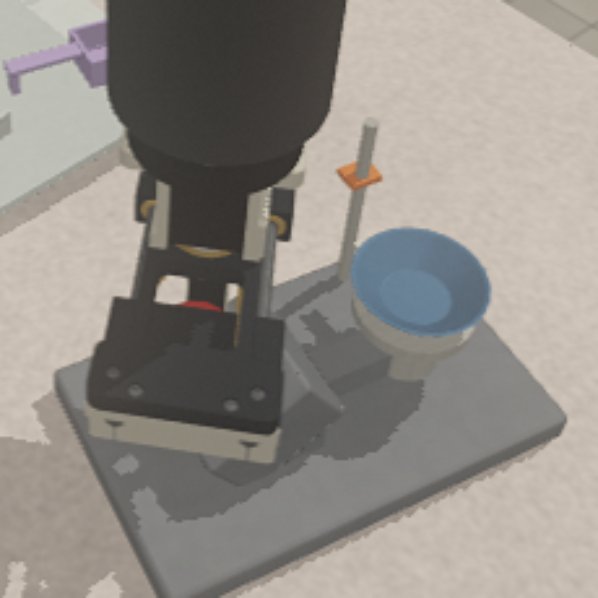

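step_arm:
  dp:
    - [0,0,0]
    - [0,0,-0.005]
    - [-0.001,0,-0.012]
    - [-0.001,0,-0.015]
    - [-0.001,0,-0.015]
    - [-0.001,0,-0.015]
    - [-0.001,0,-0.015]
    - [-0.001,0,-0.015]
    - [-0.001,0,-0.015]
    - [-0.001,0,-0.012]
  twist: [0,0,-0.12,-0.24,-0.36,-0.48,-0.6,-0.72,-0.84,-0.96]
  jaw: 0.07

```text
t: 5.52
tool_pos: [0.4722, -0.1637, 0.0979]
ee_rot: [0.998, 0.064, 0.0, 0.001]
force: [-0.1, 0.3, 1.1]
gripper_width: 0.799
```

Run:
```python
import mv
from h import *
a=mv.plan([.471,-.164,.082],1.354+.58);print(a[:3],a[3]['t'],a[3]['tool_pos'],a[3]['force'],a[3]['ft_torque'],a[3]['gripper_width']*87.6)
im=vision.snapshot('side')[230:460,270:500]; cv2.imwrite('pics/s3.png',cv2.resize(im[:,:,::-1],None,fx=2.6,fy=2.6))
for l in("lift","dish_floor","pointer"):
  d=vision.place_of(l,'side'); print(l,[(np.round(x['position'],1).tolist(),round(x['p'],2)) for x in d[:4]])
```

```text
(array([-0.0012,  0.0002,  0.0159]), np.float64(-0.235), np.float64(-1.4421510706058687)) 5.5167 [ 0.47219836 -0.16366732  0.09794091] [-0.05349422  0.27347998  1.07165241] [-0.08293831 -0.02197287 -0.03682736] 69.96987067175726
lift [([347.5, 428.2], 0.87), ([342.5, 429.2], 0.16)]
dish_floor [([345.1, 430.5], 0.78)]
pointer [([323.3, 407.2], 0.84), ([388.3, 383.3], 0.74)]
```

View pics/s3.png

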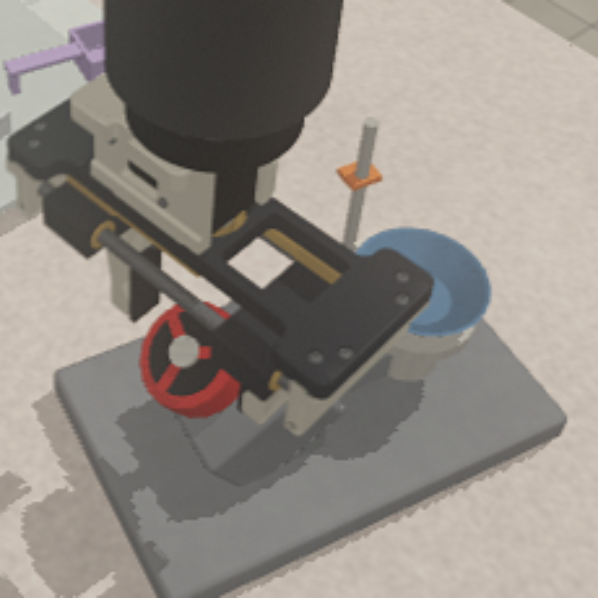

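```bash
cat > rise.py <<'E'
from fit import *
def rimpts(h,p=s.x,n=72):
    a=np.linspace(0,2*np.pi,n,endpoint=False)
    return W(p,np.c_[.065+.0385*np.cos(a),.0385*np.sin(a),np.full(n,h)])
def bluemask(im):
    hsv=cv2.cvtColor(im,cv2.COLOR_RGB2HSV)
    return cv2.inRange(hsv,(100,90,40),(125,255,255))
def rise(im,cam='side',show=None):
    """fit visible blue region outline: match polygon of rim(h) with mask"""
    m=bluemask(im)>0
    best=[]
    off=s.x[3:6] if cam=='side' else s.x[6:9]
    for h in np.arange(.070,.150,.0005):
        uv=proj(cam,rimpts(h)*1.0+off)
        t=np.zeros(m.shape,np.uint8); cv2.fillPoly(t,[np.round(uv*8).astype(np.int32)],1,shift=3)
        t=t>0
        best.append(((m&~t).sum()+ (0 if show is None else 0),(m&t).sum()/t.sum(),h))
    return m,best
E
python3 - <<'E'
from rise import *
print(proj('side',W(s.x,[[.065,0,.078],[.065,0,.088]])))
im0=cv2.imread('pics/side0.png')[:,:,::-1]
im1=vision.snapshot('side')
for im in(im0,im1):
    m=bluemask(im); 
    n,l,st,c=cv2.connectedComponentsWithStats(m); i=1+np.argmax(st[1:,4]); print(st[i],c[i])
    rows=[np.where(l[:,x]==i)[0] for x in range(400,460,6)]
    print([(r.min(),r.max()) if len(r) else None for r in rows])
E
```

```text
[[430.25081923 339.55421514]
 [431.36468474 335.01076007]]
[426 360   1   1   1] [426. 360.]
[None, None, None, None, None, None, None, None, None, None]Traceback (most recent call last):
  File "<stdin>", line 7, in <module>
    return _wrapfunc(a, 'argmax', axis=axis, out=out, **kwds)
    return bound(*args, **kwds)
ValueError: attempt to get argmax of an empty sequence
```

```bash
python3 - <<'E'
import re
s=open('rise.py').read()
s=s[:s.index('def rise(')].replace("return cv2.inRange(hsv,(100,90,40),(125,255,255))","return cv2.inRange(hsv,(95,60,40),(125,255,255))")
s+='''
def cols(im):
    m=bluemask(im); n,l,st,c=cv2.connectedComponentsWithStats(m); i=1+np.argmax(st[1:,4])
    return l==i,st[i],c[i]
def bottomfit(im,off=s.x[3:6]):
    """height of rim top from lower blue edge (front rim, unoccluded) and right edge"""
    m,st,c=cols(im)
    return st
'''
open('rise.py','w').write(s)
E
python3 - <<'E'
from rise import *
im0=cv2.imread('pics/side0.png')[:,:,::-1]
im1=vision.snapshot('side')
for im in(im0,im1):
    m,st,c=cols(im);print(st,c)
    print([(np.where(m[:,x])[0].min(),np.where(m[:,x])[0].max()) for x in range(410,455,6)])
    c=im[300:390,390:470];print(im[345,430],cv2.cvtColor(im,cv2.COLOR_RGB2HSV)[345,430])
for h in(.078,.088):
    uv=proj('side',rimpts(h)+s.x[3:6]); print(uv.min(0),uv.max(0))
E
```

```text
[ 405  321   52   41 1578] [429.35931559 341.08745247]
[(np.int64(326), np.int64(350)), (np.int64(323), np.int64(356)), (np.int64(321), np.int64(359)), (np.int64(321), np.int64(361)), (np.int64(322), np.int64(361)), (np.int64(324), np.int64(361)), (np.int64(328), np.int64(359)), (np.int64(333), np.int64(356))]
[ 84 106 123] [103  81 123]
[407 318  51  41 833] [436.03721489 335.83193277]
[(np.int64(323), np.int64(328)), (np.int64(320), np.int64(325)), (np.int64(318), np.int64(326)), (np.int64(318), np.int64(357)), (np.int64(319), np.int64(358)), (np.int64(321), np.int64(358)), (np.int64(324), np.int64(357)), (np.int64(329), np.int64(354))]
[81 78 77] [ 8 13 81]
[402.89567624 319.93879059] [457.68687298 362.62945551]
[403.7429145  315.41635027] [459.07616419 358.10420471]
```

step_arm:
  dp:
    - [-0.001,0,0]
    - [-0.001,0,0.006]
    - [-0.001,0,0.015]
    - [-0.001,0,0.017]
    - [-0.001,0,0.017]
  twist: [-0.12,-0.23,-0.24,-0.24,-0.24]

```text
t: 6.23
tool_pos: [0.4702, -0.164, 0.0795]
ee_rot: [0.984, 0.176, -0.001, 0.001]
force: [0.5, 0.8, -0.2]
gripper_width: 0.797
```

step_arm:
  dp:
    - [0,0,0]
    - [0,0,0]
    - [0,0,0]
    - [0,0,0]
  twist: [0,0,0,0]
  jaw: 0.04
  force: 40

```text
t: 6.57
tool_pos: [0.4703, -0.164, 0.0795]
ee_rot: [0.984, 0.176, -0.001, 0.001]
force: [0.3, -0.9, -1.6]
gripper_width: 0.632
```

step_arm:
  dp:
    - [0,0,0.002]
    - [0,0,0.002]
    - [0,0,0.002]
    - [0,0,0.002]
    - [0,0,0.002]
    - [0,0,0.002]
    - [0,0,0.002]
    - [0,0,0.002]
    - [0,0,0.002]
    - [0,0,0.002]
  twist: [0.11,0.23,0.35,0.47,0.59,0.71,0.83,0.95,1.07,1.18]

```text
t: 7.4
tool_pos: [0.4714, -0.1639, 0.0782]
ee_rot: [0.915, -0.404, 0.0, 0.001]
force: [0.9, -0.4, 0.2]
gripper_width: 0.633
```

step_arm:
  dp:
    - [0,0,0]
    - [0,0,-0.005]
    - [0,0,-0.012]
    - [0,0,-0.015]
    - [0,0,-0.015]
    - [0,0,-0.015]
    - [0,0,-0.015]
    - [0,0,-0.015]
    - [0,0,-0.015]
    - [0,0,-0.012]
  twist: [0,0,-0.12,-0.24,-0.36,-0.48,-0.6,-0.72,-0.84,-0.96]
  jaw: 0.07

```text
t: 8.23
tool_pos: [0.4719, -0.164, 0.0911]
ee_rot: [0.998, 0.069, 0.001, 0.001]
force: [0.2, 0.1, -0.2]
gripper_width: 0.795
```

```bash
cat > chk.py <<'E'
import mv,sys
from rise import *
a=mv.plan([.471,-.164,.082],1.354+.58);print(a[:3],a[3]['t'],a[3]['tool_pos'],a[3]['force'],a[3]['gripper_width']*87.6,'q6',a[3]['qpos'][5])
im=vision.snapshot('side'); cv2.imwrite('pics/%s.png'%sys.argv[1],cv2.resize(im[230:460,270:500,::-1],None,fx=2.6,fy=2.6))
m,st,c=cols(im);print(st)
b=np.array([np.where(m[:,x])[0].max() for x in range(434,456,4)]);b0=np.array([361.,361,361,360,358,355])
# subpixel front edge fit
def fr(im,h):
    uv=proj('side',rimpts(h)+s.x[3:6]); return uv
print(b)
E
python3 chk.py s4
```

```text
(array([-0.0009, -0.0002,  0.0091]), np.float64(-0.225), np.float64(-1.4322821979547569)) 8.2333 [ 0.47187145 -0.16404025  0.09108109] [ 0.15443782  0.12121368 -0.21333582] 69.65307085643272 q6 1.646204549234963
[ 406  314   53   42 1009]
[354 355 354 353 352 349]
```

View pics/s4.png

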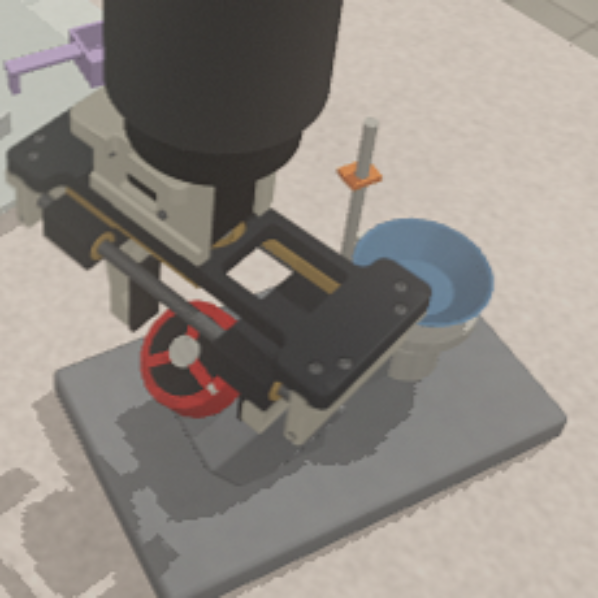

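step_arm:
  dp:
    - [-0.001,0,0]
    - [-0.001,0,0.003]
    - [-0.001,0,0.009]
    - [-0.001,0,0.009]
  twist: [-0.12,-0.22,-0.225,-0.225]

```text
t: 8.62
tool_pos: [0.4698, -0.1641, 0.0805]
ee_rot: [0.983, 0.183, -0.001, 0.001]
force: [-0.6, -0.6, -0.4]
gripper_width: 0.799
```

step_arm:
  dp:
    - [0,0,0]
    - [0,0,0]
    - [0,0,0]
    - [0,0,0]
  twist: [0,0,0,0]
  jaw: 0.04
  force: 40

```text
t: 8.95
tool_pos: [0.4698, -0.1643, 0.0805]
ee_rot: [0.983, 0.183, -0.001, 0.001]
force: [0.4, -2.1, -1.5]
gripper_width: 0.637
```

step_arm:
  dp:
    - [0,0,0.001]
    - [0,0,0.001]
    - [0,0,0.001]
    - [0,0,0.001]
    - [0,0,0.001]
    - [0,0,0.001]
    - [0,0,0.001]
    - [0,0,0.001]
    - [0,0,0.001]
    - [0,0,0.001]
  twist: [0.11,0.23,0.35,0.47,0.59,0.71,0.83,0.95,1.07,1.18]

```text
t: 9.78
tool_pos: [0.4709, -0.1634, 0.08]
ee_rot: [0.918, -0.398, 0.001, 0.0]
force: [-2.1, 7.3, 6.6]
gripper_width: 0.635
```

step_arm:
  dp:
    - [0,0,0]
    - [0,0,-0.005]
    - [0,0,-0.012]
    - [0,0,-0.015]
    - [0,0,-0.015]
    - [0,0,-0.015]
    - [0,0,-0.015]
    - [0,0,-0.015]
    - [0,0,-0.015]
    - [0,0,-0.012]
  twist: [0,0,-0.12,-0.24,-0.36,-0.48,-0.6,-0.72,-0.84,-0.96]
  jaw: 0.07

```text
t: 10.62
tool_pos: [0.4713, -0.1637, 0.0929]
ee_rot: [0.997, 0.076, 0.001, 0.001]
force: [-0.0, 0.1, -0.9]
gripper_width: 0.801
```

```bash
python3 chk.py s5
```

```text
(array([-0.0003,  0.0003,  0.0109]), np.float64(-0.212), np.float64(-1.4192114263089408)) 10.6167 [ 0.47125649 -0.16365863  0.09285183] [-0.04953198  0.08998955 -0.86915675] 70.16673688850693 q6 1.6596167607433545
[ 407  311   53   41 1084]
[351 351 351 350 348 346]
```

View pics/s5.png

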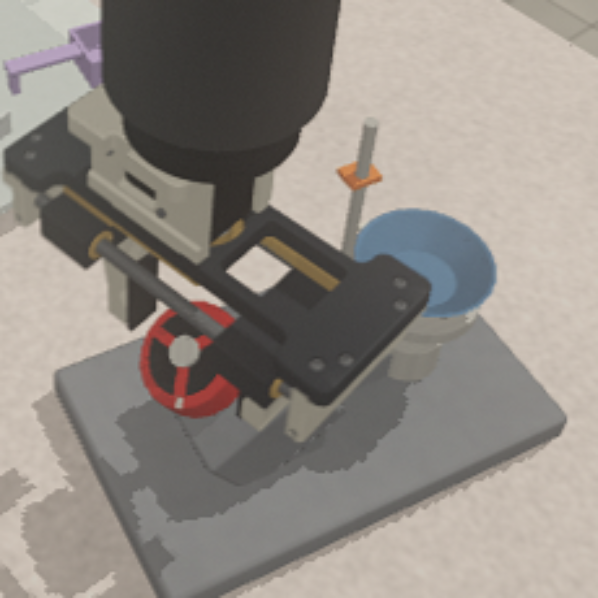

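step_arm:
  dp:
    - [0,0,0]
    - [0,0,0.004]
    - [0,0,0.0105]
    - [0,0,0.0105]
  twist: [-0.12,-0.23,-0.24,-0.24]

```text
t: 11.0
tool_pos: [0.47, -0.1636, 0.0806]
ee_rot: [0.98, 0.197, -0.0, 0.0]
force: [0.2, 0.1, -0.1]
gripper_width: 0.8
```

step_arm:
  dp:
    - [0,0,0]
    - [0,0,0]
    - [0,0,0]
    - [0,0,0]
  twist: [0,0,0,0]
  jaw: 0.04
  force: 40

```text
t: 11.33
tool_pos: [0.4701, -0.1641, 0.0807]
ee_rot: [0.981, 0.196, -0.0, 0.001]
force: [1.6, -4.6, -3.2]
gripper_width: 0.634
```

step_arm:
  dp:
    - [0,0,0.001]
    - [0,0,0.001]
    - [0,0,0.001]
    - [0,0,0.001]
    - [0,0,0.001]
    - [0,0,0.001]
    - [0,0,0.001]
    - [0,0,0.001]
    - [0,0,0.001]
    - [0,0,0.001]
  twist: [0.12,0.24,0.36,0.48,0.6,0.72,0.84,0.96,1.08,1.2]

```text
t: 12.17
tool_pos: [0.471, -0.1635, 0.0802]
ee_rot: [0.919, -0.394, 0.001, 0.0]
force: [0.3, 3.6, 0.2]
gripper_width: 0.632
```

step_arm:
  dp:
    - [0,0,0]
    - [0,0,-0.005]
    - [0,0,-0.012]
    - [0,0,-0.015]
    - [0,0,-0.015]
    - [0,0,-0.015]
    - [0,0,-0.015]
    - [0,0,-0.015]
    - [0,0,-0.015]
    - [0,0,-0.012]
  twist: [0,0,-0.12,-0.24,-0.36,-0.48,-0.6,-0.72,-0.84,-0.96]
  jaw: 0.07

```text
t: 13.0
tool_pos: [0.4714, -0.1638, 0.0931]
ee_rot: [0.997, 0.079, 0.002, 0.001]
force: [-0.3, -0.2, -0.5]
gripper_width: 0.802
```

step_arm:
  dp:
    - [0,0,0]
    - [0,0,0.004]
    - [0,0,0.0115]
    - [0,0,0.0115]
  twist: [-0.12,-0.23,-0.24,-0.24]

```text
t: 13.33
tool_pos: [0.4707, -0.1638, 0.0806]
ee_rot: [0.98, 0.198, 0.001, 0.001]
force: [-0.1, -0.0, -0.6]
gripper_width: 0.801
```

step_arm:
  dp:
    - [0,0,0]
    - [0,0,0]
    - [0,0,0]
    - [0,0,0]
  twist: [0,0,0,0]
  jaw: 0.04
  force: 40

```text
t: 13.67
tool_pos: [0.4707, -0.1639, 0.0806]
ee_rot: [0.98, 0.197, 0.001, 0.001]
force: [0.4, -0.9, -1.4]
gripper_width: 0.631
```

step_arm:
  dp:
    - [0,0,0.001]
    - [0,0,0.001]
    - [0,0,0.001]
    - [0,0,0.001]
    - [0,0,0.001]
    - [0,0,0.001]
    - [0,0,0.001]
    - [0,0,0.001]
    - [0,0,0.001]
    - [0,0,0.001]
  twist: [0.12,0.24,0.36,0.48,0.6,0.72,0.84,0.96,1.08,1.2]

```text
t: 14.5
tool_pos: [0.4714, -0.1638, 0.0802]
ee_rot: [0.92, -0.393, 0.002, 0.0]
force: [0.2, -1.0, -1.5]
gripper_width: 0.633
```

step_arm:
  dp:
    - [0,0,0]
    - [0,0,-0.005]
    - [0,0,-0.012]
    - [0,0,-0.015]
    - [0,0,-0.015]
    - [0,0,-0.015]
    - [0,0,-0.015]
    - [0,0,-0.015]
    - [0,0,-0.015]
    - [0,0,-0.012]
  twist: [0,0,-0.12,-0.24,-0.36,-0.48,-0.6,-0.72,-0.84,-0.96]
  jaw: 0.07

```text
t: 15.33
tool_pos: [0.4719, -0.1639, 0.0931]
ee_rot: [0.997, 0.081, 0.002, 0.001]
force: [0.6, -0.6, -0.8]
gripper_width: 0.796
```

```bash
python3 chk.py s6
```

```text
(array([-0.001 , -0.    ,  0.0111]), np.float64(-0.201), np.float64(-1.408337136735012)) 15.3333 [ 0.47190549 -0.16386931  0.09306967] [ 0.55370907 -0.6326621  -0.76910253] 69.76239911751233 q6 1.6703486280505124
[ 408  303   55   41 1246]
[335 343 343 343 342 340]
```

View pics/s6.png

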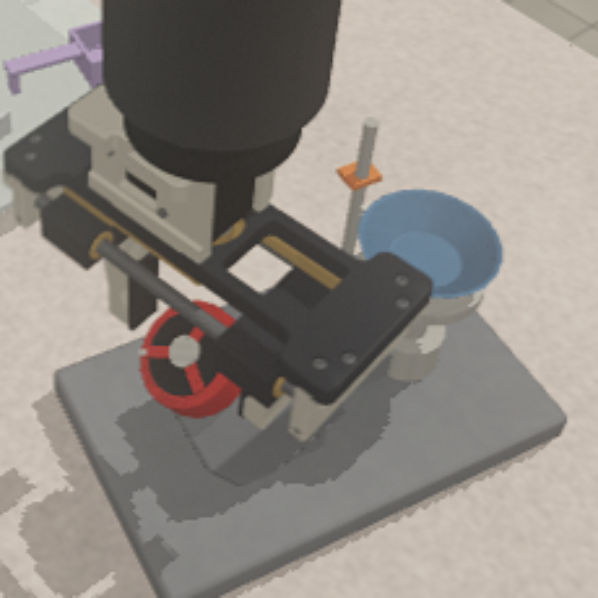

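```bash
cat > ang.py <<'E'
from rise import *
nrm=np.array([-np.sin(.6109),0,np.cos(.6109)])
def ang(px,d=.009):
    """px in s*.png crop"""
    uv=(270+(px[0]+.5)/2.6-.5,230+(px[1]+.5)/2.6-.5)
    p=s.x; o,dr=ray('side',uv); o=o-s.x[3:6]
    Rz=R.from_euler('z',-p[2]); o=Rz.apply(o-[p[0],p[1],0]); dr=Rz.apply(dr)
    c=np.array([-.075,0,.095])+d*nrm
    q=o+dr*((c-o)@nrm)/(dr@nrm)-c
    u=np.array([np.cos(.6109),0,np.sin(.6109)])
    a=np.arctan2(q[1],q@u); return -a, np.linalg.norm(q)
E
python3 - <<'E'
from ang import *
a0=ang((225,322))
for k,px in dict(s1=(225,322),s4=(213,388),s5=(180,402),s6=(148,352)).items():
    a=ang(px); print(k,a,(a[0]-a0[0])%(2*np.pi))
for h in np.arange(.078,.14,.01):
    uv=proj('side',rimpts(h)+s.x[3:6]); print(h,uv.min(0),uv.max(0))
E
```

```text
s1 (np.float64(0.03464600443786332), np.float64(0.0257652952391567)) 0.0
s4 (np.float64(1.4591957684842094), np.float64(0.024439338822867612)) 1.424549764046346
s5 (np.float64(2.256947953003345), np.float64(0.0239009053223462)) 2.2223019485654816
s6 (np.float64(-2.4004034792409725), np.float64(0.02206188937984308)) 3.8481358235007503
0.078 [402.89567624 319.93879059] [457.68687298 362.62945551]
0.088 [403.7429145  315.41635027] [459.07616419 358.10420471]
0.09799999999999999 [404.60622379 310.81119142] [460.49234133 353.48830646]
0.10799999999999998 [405.48606575 306.12102363] [461.93619247 348.7790095 ]
0.11799999999999998 [406.38291989 301.34347113] [463.40853682 343.9734501 ]
0.12799999999999997 [407.29728442 296.47606882] [464.9102262  339.06864624]
0.13799999999999996 [408.22967723 291.51625795] [466.44214675 334.06149144]
```

Run:
```python
from h import *
for n,(a,b,c,d) in dict(side=(270,350,380,480),top=(190,290,390,490)).items():
    im=vision.snapshot(n)[a:b,c:d,::-1]; cv2.imwrite(f'pics/z_{n}.png',cv2.resize(im,None,fx=6,fy=6,interpolation=cv2.INTER_CUBIC))
```

```text
(no output)
```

View pics/z_side.png

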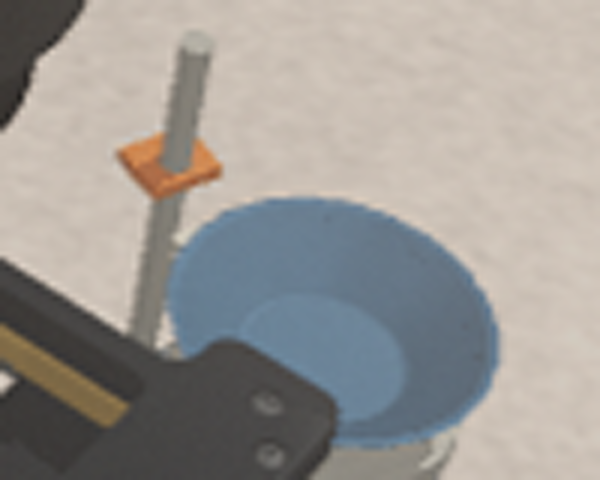

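View pics/z_top.png

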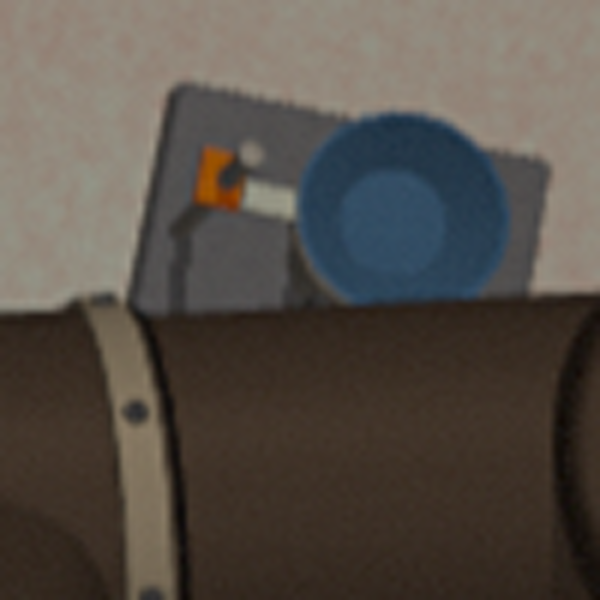

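```bash
cat > flag.py <<'E'
from fit import *
S6=lambda x,y:(380+(x+.5)/6-.5,270+(y+.5)/6-.5)
T6=lambda x,y:(390+(x+.5)/6-.5,190+(y+.5)/6-.5)
o=[('side',S6(118,153),(-1,1,1)),('side',S6(157,193),(-1,-1,1)),('side',S6(158,200),(-1,-1,-1)),('side',S6(222,165),(1,-1,1)),('side',S6(222,173),(1,-1,-1)),
('top',T6(203,147),(1,1,1)),('top',T6(196,206),(-1,1,1)),('top',T6(240,211),(-1,-1,1))]
def fres(f,full=False):
    r=[]
    for n,uv,sg in o:
        l=np.array([f[0],f[1],f[2]])+np.array(sg)*[f[3]/2,f[4]/2,.002]
        w=W(s.x,l)[0]+(s.x[3:6] if n=='side' else s.x[6:9])
        r.append((proj(n,w)[0]-uv))
    return np.ravel(r)
for init in([.065,.065,.1,.02,.016],):
    q=least_squares(lambda f:np.r_[fres(f),(f[3]-.02)/.0003,(f[4]-.016)/.0003],init,loss='soft_l1'); print(np.round(q.x,4)); print(np.round(fres(q.x).reshape(-1,2),1))
    q=least_squares(lambda f:np.r_[fres(f),(f[3]-.016)/.0003,(f[4]-.02)/.0003],init,loss='soft_l1'); print(np.round(q.x,4)); print(np.round(fres(q.x).reshape(-1,2),1))
E
python3 flag.py
python3 - <<'E'
from flag import *
p=s.x
inv=lambda f:R.from_euler('z',-p[2]).apply(f-[p[0],p[1],0])
for z in (.09,.0925,.095):
  print(z,'tip far corner/near', [np.round(inv(onz('top',T6(*c),z)-p[6:9]),4) for c in ((246,180),(242,206),(300,190),(293,219))])
E
```

```text
[0.0652 0.0632 0.1081 0.02   0.016 ]
[[ 0.1 -0.7]
 [-0.3 -0.3]
 [-0.8  0.4]
 [ 0.2  0.2]
 [-0.2  0.7]
 [ 0.6 -0. ]
 [ 0.1 -1. ]
 [ 0.1 -0.3]]
[0.0635 0.0628 0.1108 0.0161 0.0199]
[[-0.1 -2.7]
 [ 0.9 -0.6]
 [ 0.4  0.2]
 [-0.7  0.7]
 [-1.1  1.3]
 [-0.1  1.1]
 [-0.4 -1.6]
 [ 1.5 -0.4]]
[0.0652 0.0632 0.1081 0.02   0.016 ]
[[ 0.1 -0.7]
 [-0.3 -0.3]
 [-0.8  0.4]
 [ 0.2  0.2]
 [-0.2  0.7]
 [ 0.6 -0. ]
 [ 0.1 -1. ]
 [ 0.1 -0.3]]
[0.0635 0.0628 0.1108 0.0161 0.0199]
[[-0.1 -2.7]
 [ 0.9 -0.6]
 [ 0.4  0.2]
 [-0.7  0.7]
 [-1.1  1.3]
 [-0.1  1.1]
 [-0.4 -1.6]
 [ 1.5 -0.4]]
0.09 tip far corner/near [array([0.0714, 0.0521, 0.0906]), array([0.0615, 0.0517, 0.0906]), array([0.0721, 0.0322, 0.0906]), array([0.0609, 0.0327, 0.0906])]
0.0925 tip far corner/near [array([0.0708, 0.0525, 0.0931]), array([0.0609, 0.0521, 0.0931]), array([0.0715, 0.0327, 0.0931]), array([0.0603, 0.0332, 0.0931])]
0.095 tip far corner/near [array([0.0701, 0.0529, 0.0956]), array([0.0603, 0.0525, 0.0956]), array([0.0708, 0.0331, 0.0956]), array([0.0596, 0.0336, 0.0956])]
```

Run:
```python
from flag import *
p=s.x
q=least_squares(lambda f:fres([.065,.062,f[0],.02,.016]),[.1],loss='soft_l1');print('flag z fixed xy',q.x,np.sqrt(np.mean(q.fun**2)),np.round(q.fun.reshape(-1,2),1))
for y,x in((.0525,.060),(.0525,.070)):
  for z in(.088,.09,.092,.094,.096,.1): 
    uv=proj('side',W(p,[x,y,z])+p[3:6])[0]; print(x,z,uv,'crop',(uv-[380,270])*6)
print('flag edge now',(proj('side',W(p,[[.055,.054,.107],[.065,.054,.107],[.075,.054,.107]])+p[3:6])-[380,270])*6)
```

```text
[0.0652 0.0632 0.1081 0.02   0.016 ]
[[ 0.1 -0.7]
 [-0.3 -0.3]
 [-0.8  0.4]
 [ 0.2  0.2]
 [-0.2  0.7]
 [ 0.6 -0. ]
 [ 0.1 -1. ]
 [ 0.1 -0.3]]
[0.0635 0.0628 0.1108 0.0161 0.0199]
[[-0.1 -2.7]
 [ 0.9 -0.6]
 [ 0.4  0.2]
 [-0.7  0.7]
 [-1.1  1.3]
 [-0.1  1.1]
 [-0.4 -1.6]
 [ 1.5 -0.4]]
flag z fixed xy [0.10906856] 0.6039476322966043 [[ 0.5 -0.6]
 [ 0.1 -0.2]
 [-0.4  0.5]
 [ 0.6  0.3]
 [ 0.2  0.9]
 [ 1.3  0.1]
 [ 0.7 -0.9]
 [ 0.7 -0.1]]
0.06 0.088 [407.27126573 311.92302544] crop [163.62759439 251.53815267]
0.06 0.09 [407.44160423 311.00957457] crop [164.64962538 246.05744745]
0.06 0.092 [407.61255757 310.09282657] crop [165.67534541 240.55695943]
0.06 0.094 [407.78412909 309.17276355] crop [166.70477452 235.03658132]
0.06 0.096 [407.95632214 308.24936751] crop [167.73793284 229.49620504]
0.06 0.1 [408.30258642 306.39250361] crop [169.8155185  218.35502168]
0.07 0.088 [412.8574034  309.82149848] crop [197.14442041 238.92899087]
0.07 0.09 [413.03696866 308.90851607] crop [198.22181196 233.45109642]
0.07 0.092 [413.21717905 307.99225353] crop [199.30307432 227.9535212 ]
0.07 0.094 [413.39803807 307.07269316] crop [200.38822839 222.43615895]
0.07 0.096 [413.5795492  306.14981711] crop [201.47729522 216.89890266]
0.07 0.1 [413.94454202 304.294046  ] crop [203.66725211 205.76427599]
flag edge now [[152.88323603 200.92593626]
 [187.05865656 188.32664634]
 [220.91338616 175.84558402]]
```

Run:
```python
from h import *
acc=np.mean([vision.snapshot('side').astype(float) for _ in range(4)],0)
np.save('acc1.npy',acc)
im=acc[285:325,395:435,::-1].astype(np.uint8); cv2.imwrite('pics/zz1.png',cv2.resize(im,None,fx=15,fy=15,interpolation=cv2.INTER_NEAREST))
```

```text
(no output)
```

View pics/zz1.png

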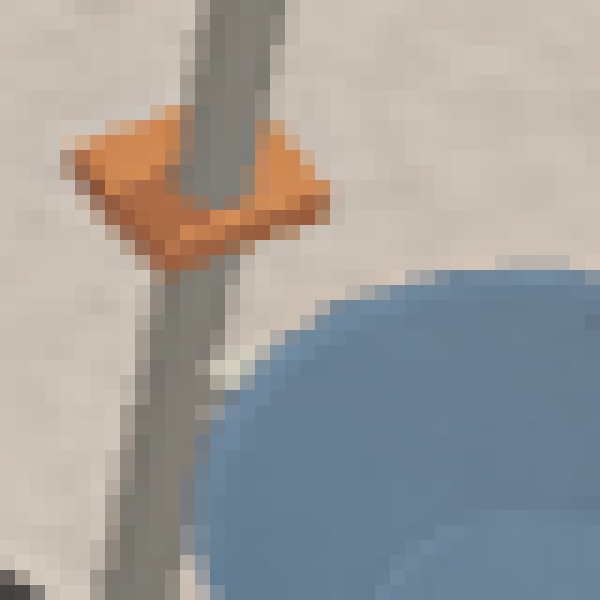

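step_arm:
  dp:
    - [-0.001,0,0]
    - [-0.001,0,0.004]
    - [-0.001,0,0.0115]
    - [-0.001,0,0.0115]
  twist: [-0.12,-0.2,-0.2,-0.2]

```text
t: 16.02
tool_pos: [0.4697, -0.164, 0.0796]
ee_rot: [0.985, 0.173, 0.001, 0.001]
force: [-0.2, 0.1, -0.8]
gripper_width: 0.804
```

step_arm:
  dp:
    - [0,0,0]
    - [0,0,0]
    - [0,0,0]
    - [0,0,0]
  twist: [0,0,0,0]
  jaw: 0.04
  force: 40

```text
t: 16.35
tool_pos: [0.4697, -0.1642, 0.0796]
ee_rot: [0.985, 0.172, 0.001, 0.001]
force: [1.1, -3.9, -3.7]
gripper_width: 0.636
```

step_arm:
  dp:
    - [0,0,0.001]
    - [0,0,0.001]
    - [0,0,0.001]
    - [0,0,0.001]
    - [0,0,0.001]
    - [0,0,0.001]
    - [0,0,0.001]
    - [0,0,0.001]
    - [0,0,0.001]
    - [0,0,0.001]
  twist: [0.12,0.24,0.36,0.48,0.6,0.72,0.84,0.96,1.08,1.2]

```text
t: 17.18
tool_pos: [0.4708, -0.1633, 0.0791]
ee_rot: [0.909, -0.417, 0.002, -0.001]
force: [-2.7, 8.4, 8.2]
gripper_width: 0.635
```

step_arm:
  dp:
    - [0,0,0]
    - [0,0,-0.005]
    - [0,0,-0.012]
    - [0,0,-0.015]
    - [0,0,-0.015]
    - [0,0,-0.015]
    - [0,0,-0.015]
    - [0,0,-0.015]
    - [0,0,-0.015]
    - [0,0,-0.012]
  twist: [0,0,-0.12,-0.24,-0.36,-0.48,-0.6,-0.72,-0.84,-0.96]
  jaw: 0.07

```text
t: 18.02
tool_pos: [0.4712, -0.1634, 0.0921]
ee_rot: [0.998, 0.055, 0.003, 0.0]
force: [-0.2, 0.5, -0.8]
gripper_width: 0.8
```

step_arm:
  dp:
    - [-0.001,0,0]
    - [-0.001,0,0.004]
    - [-0.001,0,0.0115]
    - [-0.001,0,0.0115]
  twist: [-0.12,-0.2,-0.2,-0.2]

```text
t: 18.35
tool_pos: [0.4696, -0.1636, 0.0796]
ee_rot: [0.988, 0.154, 0.002, 0.001]
force: [0.3, -0.0, -0.2]
gripper_width: 0.8
```

step_arm:
  dp:
    - [0,0,0]
    - [0,0,0]
    - [0,0,0]
    - [0,0,0]
  twist: [0,0,0,0]
  jaw: 0.04
  force: 40

```text
t: 18.68
tool_pos: [0.4697, -0.1641, 0.0797]
ee_rot: [0.988, 0.154, 0.002, 0.001]
force: [1.8, -5.3, -2.9]
gripper_width: 0.635
```

step_arm:
  dp:
    - [0,0,0.001]
    - [0,0,0.001]
    - [0,0,0.001]
    - [0,0,0.001]
    - [0,0,0.001]
    - [0,0,0.001]
    - [0,0,0.001]
    - [0,0,0.001]
    - [0,0,0.001]
  twist: [0.12,0.24,0.36,0.48,0.6,0.72,0.84,0.9,0.9]

```text
t: 19.43
tool_pos: [0.4706, -0.1633, 0.0793]
ee_rot: [0.956, -0.293, 0.003, -0.001]
force: [-1.2, 5.5, 4.2]
gripper_width: 0.636
```

step_arm:
  dp:
    - [0,0,0]
    - [0,0,-0.005]
    - [0,0,-0.012]
    - [0,0,-0.015]
    - [0,0,-0.015]
    - [0,0,-0.015]
    - [0,0,-0.015]
    - [0,0,-0.015]
    - [0,0,-0.015]
  twist: [0,0,-0.12,-0.24,-0.36,-0.48,-0.6,-0.7,-0.7]
  jaw: 0.07

```text
t: 20.18
tool_pos: [0.4705, -0.1635, 0.0947]
ee_rot: [0.998, 0.055, 0.003, 0.0]
force: [0.2, -0.6, -0.6]
gripper_width: 0.798
```

```bash
python3 chk.py s7
python3 - <<'E'
from h import *
acc=np.mean([vision.snapshot('side').astype(float) for _ in range(4)],0)
np.save('acc2.npy',acc)
im=acc[280:320,395:435,::-1].astype(np.uint8); cv2.imwrite('pics/zz2.png',cv2.resize(im,None,fx=15,fy=15,interpolation=cv2.INTER_NEAREST))
E
```

```text
(array([0.0003, 0.0006, 0.0127]), np.float64(-0.253), np.float64(-1.4608579690925338)) 20.1833 [ 0.47052454 -0.16348324  0.0946848 ] [ 0.19987832 -0.60576721 -0.59940024] 69.87192011255904 q6 1.6184487848379177
[ 409  296   56   42 1439]
[336 336 336 337 336 334]
```

View pics/s7.png

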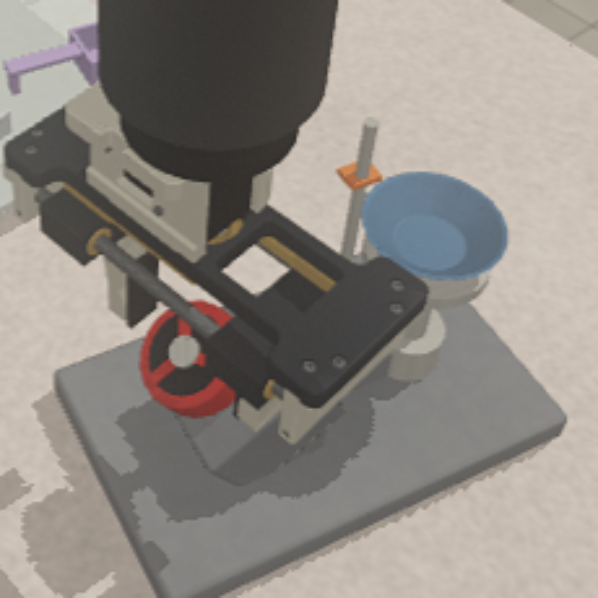

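View pics/zz2.png

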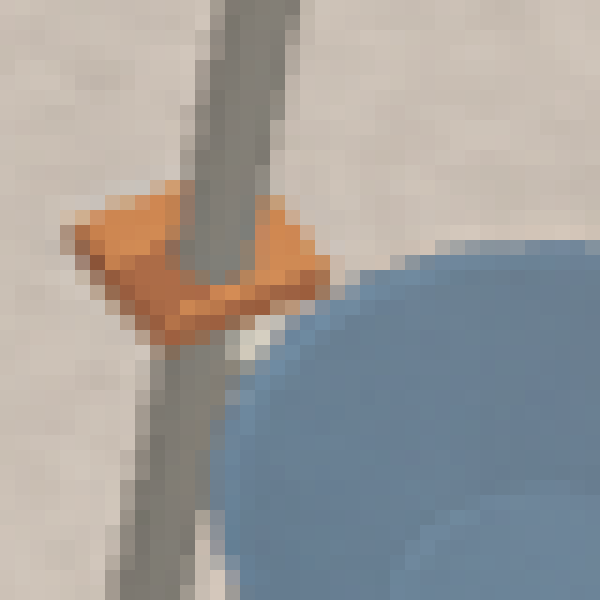

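Run:
```python
from ang import *
a=np.load('acc2.npy')
for c in range(407,416):
    print(c,[tuple(a[r,c].astype(int)) for r in range(296,306)])
p=s.x
for zf in(.107,.109):
  print(zf,'top',np.round(proj('side',W(p,[[.055,.054,zf+.002],[.075,.054,zf+.002]])+p[3:6]),2).tolist(),'bot',np.round(proj('side',W(p,[[.055,.054,zf-.002],[.075,.054,zf-.002]])+p[3:6]),2).tolist())
for z in(.105,.107,.109):
  print(z,'ptr top',np.round(proj('side',W(p,[[.060,.0525,z+.002],[.07,.0525,z+.002]])+p[3:6]),2).tolist(),'bot',np.round(proj('side',W(p,[[.06,.0525,z-.002],[.07,.0525,z-.002]])+p[3:6]),2).tolist())
```

```text
407 [(np.int64(122), np.int64(118), np.int64(109)), (np.int64(128), np.int64(119), np.int64(110)), (np.int64(156), np.int64(113), np.int64(85)), (np.int64(171), np.int64(107), np.int64(71)), (np.int64(203), np.int64(134), np.int64(82)), (np.int64(167), np.int64(106), np.int64(70)), (np.int64(153), np.int64(102), np.int64(71)), (np.int64(128), np.int64(122), np.int64(113)), (np.int64(127), np.int64(124), np.int64(117)), (np.int64(128), np.int64(124), np.int64(116))]
408 [(np.int64(125), np.int64(123), np.int64(116)), (np.int64(125), np.int64(124), np.int64(118)), (np.int64(139), np.int64(120), np.int64(101)), (np.int64(171), np.int64(106), np.int64(72)), (np.int64(193), np.int64(126), np.int64(78)), (np.int64(157), np.int64(98), np.int64(66)), (np.int64(145), np.int64(109), np.int64(83)), (np.int64(128), np.int64(126), np.int64(118)), (np.int64(129), np.int64(126), np.int64(118)), (np.int64(130), np.int64(127), np.int64(118))]
409 [(np.int64(130), np.int64(127), np.int64(119)), (np.int64(128), np.int64(127), np.int64(120)), (np.int64(127), np.int64(125), np.int64(118)), (np.int64(203)
[... 2883 characters left out ...]
np.int64(159)), (np.int64(109), np.int64(134), np.int64(157)), (np.int64(110), np.int64(138), np.int64(160)), (np.int64(106), np.int64(130), np.int64(149)), (np.int64(105), np.int64(127), np.int64(147)), (np.int64(105), np.int64(128), np.int64(147))]
0.107 top [[405.65, 302.54], [417.01, 298.36]] bot [[405.31, 304.43], [416.63, 300.25]]
0.109 top [[405.82, 301.59], [417.2, 297.42]] bot [[405.48, 303.49], [416.82, 299.31]]
0.105 ptr top [[408.91, 303.11], [414.59, 301.01]] bot [[408.56, 304.99], [414.22, 302.89]]
0.107 ptr top [[409.09, 302.16], [414.78, 300.07]] bot [[408.74, 304.05], [414.4, 301.96]]
0.109 ptr top [[409.27, 301.22], [414.96, 299.12]] bot [[408.91, 303.11], [414.59, 301.01]]
```

```bash
cat > sub.py <<'E'
from rise import *
def edge(im,cols_,up=True):
    f=im[:,:,0].astype(float)-im[:,:,2]  # R-B : bg >0, blue <0
    out=[]
    m,st,c=cols(im.astype(np.uint8))
    for x in cols_:
        r=np.where(m[:,x])[0]
        if up:
            k=r.min(); hi=f[k-4:k-2,x].mean(); lo=f[k+2:k+4,x].mean()
            seg=f[k-3:k+3,x]; mid=(hi+lo)/2; j=np.where((seg[:-1]>mid)&(seg[1:]<=mid))[0][0]
            out.append(k-3+j+(seg[j]-mid)/(seg[j]-seg[j+1]))
    return np.array(out)
xs=np.arange(422,452,2)
def height(im):
    e=edge(im,xs)
    def r(q):
        uv=proj('side',rimpts(q[0],n=720)+s.x[3:6]+[0,0,0])
        uv=uv[uv[:,1]<uv[:,1].mean()]; o=np.argsort(uv[:,0])
        return np.interp(xs,uv[o,0],uv[o,1])-e
    return least_squares(r,[.1]).x[0],np.std(r([least_squares(r,[.1]).x[0]]))
E
python3 - <<'E'
from sub import *
for im in (cv2.imread('pics/side0.png')[:,:,::-1].astype(float),np.load('acc1.npy'),np.load('acc2.npy')): print(height(im))
tp=np.mean([vision.snapshot('top').astype(float) for _ in range(4)],0); np.save('top2.npy',tp)
im=np.clip(tp[208:233,417:442,::-1]*1.8,0,255).astype(np.uint8); cv2.imwrite('pics/zt2.png',cv2.resize(im,None,fx=22,fy=22,interpolation=cv2.INTER_NEAREST))
E
```

```text
(np.float64(0.0776156056201425), np.float64(0.1395051288985108))
(np.float64(0.11601418862795418), np.float64(0.13445500310316755))
(np.float64(0.1298980534473358), np.float64(0.12423972373704538))
```

View pics/zt2.png

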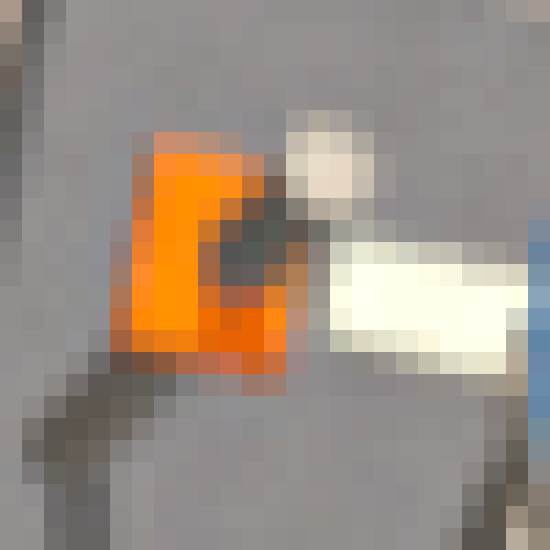

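Run:
```python
from rise import *
tp=np.load('top2.npy')
for r in range(217,227): print(r,[tuple(int(v) for v in tp[r,c]) for c in range(427,437)])
p=s.x
inv=lambda f:R.from_euler('z',-p[2]).apply(f-[p[0],p[1],0])
for nm,uv,z in [('flag edge',(417+13.3-.5,208+14-.5),.109),('tip',(417+14.95-.5,208+13.2-.5),.107),('post top',(417+15.2-.5,208+7.5-.5),.150)]:
    print(nm,inv(onz('top',uv,z)-p[6:9]))
```

```text
217 [(110, 64, 27), (63, 47, 38), (48, 46, 43), (74, 70, 65), (99, 93, 85), (105, 100, 91), (90, 87, 84), (80, 78, 78), (78, 77, 77), (80, 78, 79)]
218 [(63, 49, 41), (46, 46, 44), (50, 50, 47), (53, 49, 44), (63, 61, 58), (89, 87, 83), (96, 95, 90), (89, 87, 84), (82, 80, 79), (79, 79, 78)]
219 [(47, 46, 47), (47, 50, 47), (55, 51, 46), (77, 58, 43), (76, 71, 69), (114, 114, 105), (129, 129, 117), (124, 123, 111), (117, 116, 107), (109, 108, 100)]
220 [(53, 49, 48), (55, 52, 50), (78, 57, 40), (96, 69, 46), (84, 78, 73), (131, 131, 118), (148, 148, 132), (149, 149, 132), (148, 147, 131), (141, 140, 126)]
221 [(89, 53, 39), (95, 53, 36), (122, 69, 24), (101, 76, 55), (88, 85, 79), (141, 142, 127), (151, 150, 134), (149, 148, 132), (148, 147, 132), (148, 147, 132)]
222 [(120, 53, 6), (129, 55, 0), (148, 76, 10), (104, 79, 66), (91, 90, 84), (136, 136, 121), (148, 148, 132), (149, 148, 132), (147, 147, 131), (148, 147, 131)]
223 [(128, 54, 3), (131, 54, 0), (137, 70, 20), (94, 79, 75), (84, 84, 81), (107, 106, 96), (121, 119, 107), (127, 126, 113), (133, 132, 117), (139, 138, 123)]
224 [(111, 61, 41), (114, 54, 21), (110, 62, 35), (85, 75, 75), (78, 78, 78), (78, 75, 75), (77, 75, 73), (86, 82, 79), (96, 94, 86), (108, 106, 96)]
225 [(82, 74, 72), (86, 66, 60), (87, 70, 62), (81, 77, 77), (79, 78, 79), (78, 76, 77), (76, 75, 76), (77, 74, 76), (79, 76, 76), (79, 77, 74)]
226 [(80, 79, 80), (80, 80, 80), (80, 80, 79), (80, 79, 80), (80, 80, 79), (80, 78, 78), (78, 77, 77), (79, 78, 78), (80, 77, 78), (79, 77, 77)]
flag edge [0.06189633 0.05603    0.10961905]
tip [0.06494461 0.05257012 0.10761905]
post top [0.06571712 0.0613577  0.15061905]
```

```bash
cat > lvl.py <<'E'
from rise import *
p=s.x
def lineat(cam,y,z,x0,key,val):
    """edge along local x at (y,z): return other coord where coordinate key ==val"""
    uv=proj(cam,W(p,[[x0-.01,y,z],[x0+.01,y,z]])+(p[3:6] if cam=='side' else p[6:9]))
    t=(val-uv[0,key])/(uv[1,key]-uv[0,key]); return (uv[0]+t*(uv[1]-uv[0]))[1-key]
def solve(srow,scol,tcol,trow):
    q=least_squares(lambda v:[lineat('side',v[0],v[1],.065,0,scol)-srow,lineat('top',v[0],v[1],.065,1,trow)-tcol],[.055,.105],x_scale=.001)
    return q.x
E
python3 - <<'E'
from lvl import *
f=solve(298.93,412,429.84,222); t=solve(300.62,412,431.51,221)
print('flag top edge y,z',f,'ptr',t)
for d in(-.2,.2): print(solve(298.93,412,429.84+d,222),solve(300.62+d,412,431.51,221))
E
```

```text
flag top edge y,z [0.05573673 0.10957728] ptr [0.05268575 0.10982285]
[0.05608133 0.10911805] [0.05274696 0.11019435]
[0.05539244 0.11003609] [0.05262451 0.10945115]
```

Run:
```python
import numpy as np
a=np.load('acc1.npy')
for c in range(408,415): print(c,[tuple(int(v) for v in a[r,c]) for r in range(303,314)])
```

```text
408 [(129, 126, 118), (129, 126, 118), (129, 126, 118), (129, 125, 117), (128, 124, 116), (127, 122, 115), (148, 144, 133), (133, 128, 118), (131, 126, 117), (149, 141, 131), (127, 126, 121)]
409 [(127, 125, 118), (127, 123, 115), (125, 122, 114), (127, 123, 115), (140, 135, 127), (161, 154, 144), (201, 195, 181), (171, 165, 151), (131, 130, 123), (140, 147, 153), (113, 131, 147)]
410 [(155, 148, 139), (175, 167, 157), (175, 165, 155), (187, 177, 167), (191, 180, 170), (199, 191, 179), (212, 206, 190), (189, 186, 176), (113, 127, 141), (116, 138, 158), (109, 136, 159)]
411 [(197, 187, 176), (199, 188, 178), (196, 185, 174), (198, 188, 177), (202, 190, 179), (210, 203, 188), (180, 181, 174), (139, 150, 159), (108, 134, 156), (109, 136, 157), (105, 130, 149)]
412 [(206, 195, 185), (204, 193, 182), (199, 189, 178), (198, 187, 176), (206, 196, 183), (177, 177, 169), (126, 144, 157), (108, 135, 158), (109, 135, 156), (104, 128, 148), (103, 127, 145)]
413 [(202, 191, 180), (204, 193, 182), (201, 190, 179), (202, 190, 179), (176, 173, 168), (129, 147, 162), (109, 136, 159), (107, 132, 153), (105, 128, 148), (104, 127, 146), (104, 127, 145)]
414 [(199, 189, 178), (203, 191, 181), (203, 190, 179), (205, 192, 178), (126, 139, 152), (111, 139, 162), (106, 131, 151), (104, 127, 146), (105, 126, 146), (105, 128, 147), (104, 127, 146)]
```

Run:
```python
from lvl import *
from scipy.optimize import brentq
for row in(307.4,307.6,307.8): print(row,[brentq(lambda z:lineat('side',y,z,.065,0,411)-row,.06,.14)-.002 for y in(.052,.0527,.0534)])
# second image with several cols
for c,r in((411,301.1),(412,300.6),(413,300.11)): print(c,brentq(lambda z:lineat('side',.0527,z,.065,0,c)-r,.06,.14)-.002)
for c,r in((411,299.29),(413,298.57)): print('flag',c,[brentq(lambda z:lineat('side',y,z,.065,0,c)-r,.06,.14)-.002 for y in (.054,.0555)])
```

```text
307.4 [0.09402200408048833, 0.09305434613909234, 0.09208668819769637]
307.6 [0.09355587190918863, 0.09258733812709767, 0.09161880434500652]
307.8 [0.09308931460941827, 0.09211990418783546, 0.09115049376625242]
411 0.10755035750343395
412 0.10784910264160621
413 0.10812547285716419
flag 411 [0.10990719051044345, 0.10790832753933398]
flag 413 [0.10987612747927651, 0.10787714010602811]
```

step_arm:
  dp:
    - [0,0,0]
    - [0,0,0.003]
    - [0,0,0.0145]
    - [0,0,0.0145]
  twist: [0.11,0.22,0.22,0.22]

```text
t: 20.97
tool_pos: [0.4695, -0.1632, 0.0784]
ee_rot: [0.998, -0.058, 0.002, -0.0]
force: [-1.6, -0.3, -1.3]
gripper_width: 0.801
```

step_arm:
  dp:
    - [0,0,0]
    - [0,0,0]
    - [0,0,0]
    - [0,0,0]
  twist: [0,0,0,0]
  jaw: 0.04
  force: 40

```text
t: 21.3
tool_pos: [0.4695, -0.1635, 0.0786]
ee_rot: [0.998, -0.058, 0.002, 0.0]
force: [0.6, -2.8, -1.5]
gripper_width: 0.629
```

step_arm:
  dp:
    - [0,0,0.001]
    - [0,0,0.001]
    - [0,0,0.001]
    - [0,0,0.001]
  twist: [0.07,0.14,0.2,0.2]

```text
t: 21.63
tool_pos: [0.4701, -0.1633, 0.0782]
ee_rot: [0.987, -0.158, 0.003, -0.0]
force: [0.7, -1.5, 1.6]
gripper_width: 0.624
```

step_arm:
  dp:
    - [0,0,0]
    - [0,0,0]
    - [0,0,-0.03]
    - [0,0,-0.07]
    - [0,0,-0.11]
    - [0,0,-0.15]
  twist: [0,0,0,0,0,0]
  jaw: 0.0876

```text
t: 22.13
tool_pos: [0.4687, -0.1634, 0.23]
ee_rot: [0.988, -0.158, 0.002, -0.0]
force: [2.2, 0.0, -0.7]
gripper_width: 0.986
```

```bash
cat > meas.py <<'E'
from sub import *
import sys
a=np.mean([vision.snapshot('side').astype(float) for _ in range(4)],0); np.save(f'acc{sys.argv[1]}.npy',a)
t=np.mean([vision.snapshot('top').astype(float) for _ in range(3)],0); np.save(f'top{sys.argv[1]}.npy',t)
print(telemetry.observe()['t'],telemetry.observe()['tool_pos'],'rim h',height(a))
cv2.imwrite(f'pics/full{sys.argv[1]}.png',a[:,:,::-1].astype(np.uint8))
im=a[280:320,395:435,::-1].astype(np.uint8); cv2.imwrite(f'pics/zz{sys.argv[1]}.png',cv2.resize(im,None,fx=15,fy=15,interpolation=cv2.INTER_NEAREST))
E
python3 meas.py 3
python3 - <<'E'
import numpy as np
a=np.load('acc3.npy')
for c in range(409,415): print(c,[tuple(int(v) for v in a[r,c]) for r in range(298,305)])
E
```

```text
22.4833 [ 0.468463   -0.16320319  0.2269842 ] rim h (np.float64(0.12875740279281403), np.float64(2.8544925280594255))
409 [(137, 133, 121), (151, 131, 109), (150, 126, 103), (143, 110, 88), (131, 123, 111), (129, 125, 115), (126, 122, 112)]
410 [(139, 130, 115), (154, 132, 109), (145, 118, 97), (146, 125, 105), (157, 153, 141), (132, 128, 116), (125, 123, 115)]
411 [(145, 131, 114), (150, 128, 107), (141, 113, 91), (154, 136, 114), (174, 168, 154), (152, 149, 140), (113, 123, 130)]
412 [(152, 133, 111), (145, 123, 102), (141, 110, 87), (168, 160, 146), (155, 155, 148), (126, 135, 140), (108, 127, 141)]
413 [(154, 133, 110), (143, 118, 98), (155, 134, 112), (155, 153, 144), (123, 133, 139), (110, 129, 142), (110, 129, 142)]
414 [(148, 127, 106), (140, 112, 91), (138, 123, 106), (126, 133, 135), (112, 131, 144), (110, 129, 141), (107, 124, 137)]
```

View pics/zz3.png

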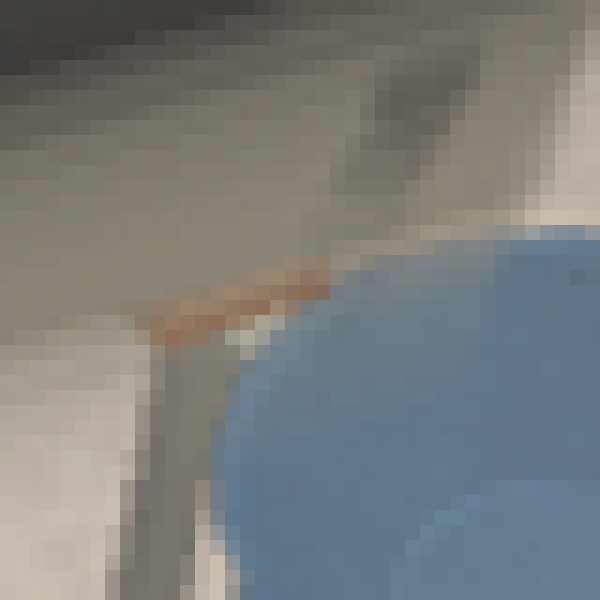

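View pics/full3.png

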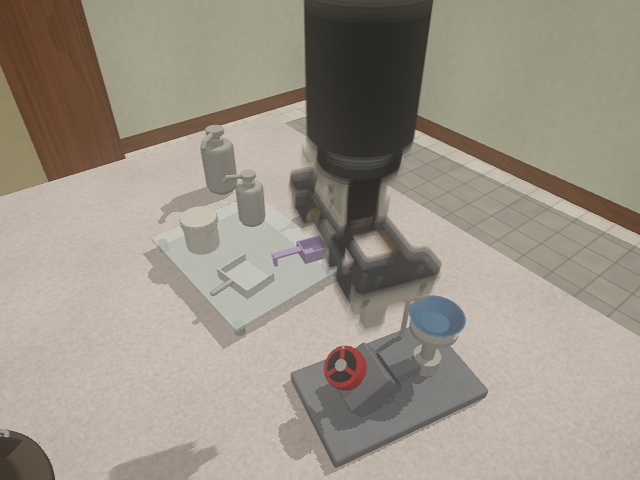

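Run:
```python
from fit import *
p=s.x
Sd=lambda x,y:(160+(x+.5)/4-.5,150+(y+.5)/4-.5); Td=lambda x,y:(205+(x+.5)/4.5-.5,190+(y+.5)/4.5-.5)
def tr(a,b):
    # with camera offsets
    from h import ray
    o1,d1=ray('side',a);o2,d2=ray('top',b);o1=o1-p[3:6];o2=o2-p[6:9]
    A=np.c_[d1,-d2];k=np.linalg.lstsq(A,o2-o1,rcond=None)[0];P,Q=o1+k[0]*d1,o2+k[1]*d2
    return np.round((P+Q)/2,4),round(np.linalg.norm(P-Q),4)
print('head',tr(Sd(352,90),Td(165,192)))
print('spout',tr(Sd(258,118),Td(120,272)))
print('bodytop', tr(Sd(358,150),Td(172,196)))
print('origin',tr((249.4,222.1),(249.9,241.7)))
h=onz('top',Td(165,192),.148)-p[6:9]; t=onz('top',Td(120,275),.142)-p[6:9]; print(h,t,np.arctan2(*(t-h)[1::-1]))
# body silhouette in top image: predicted for base at c
def draw(c,yaw):
    for n,im in(('side',cv2.imread('pics/side0.png')),('top',cv2.imread('pics/top0.png'))):
        off=p[3:6] if n=='side' else p[6:9]
        a=np.linspace(0,2*np.pi,60)
        big=cv2.resize(im,None,fx=4,fy=4,interpolation=cv2.INTER_CUBIC)
        for r,z in((.016,0),(.0275,.015),(.0275,.084),(.015,.118)):
            uv=proj(n,np.c_[c[0]+r*np.cos(a),c[1]+r*np.sin(a),np.full(60,.03+z)]+off)
            cv2.polylines(big,[np.round((uv+.5)*4-.5).astype(int)],True,(0,0,255),1)
        sp=np.array([c[0],c[1],.03])+[.05*np.cos(yaw),.05*np.sin(yaw),.112]
        uv=(proj(n,np.array([[c[0],c[1],.142],sp])+off)+.5)*4-.5
        cv2.line(big,tuple(np.round(uv[0]).astype(int)),tuple(np.round(uv[1]).astype(int)),(0,255,0),1)
        x,y=np.round(uv[0]).astype(int); cv2.imwrite(f'pics/ov_{n}.png',big[max(0,y-200):y+300,x-250:x+250])
import sys
draw(tr(Sd(352,90),Td(165,192))[0],np.arctan2(*(t-h)[1::-1]))
```

```text
head (array([0.5839, 0.2599, 0.1508]), np.float64(0.0046))
spout (array([0.5462, 0.2823, 0.1388]), np.float64(0.0003))
bodytop (array([0.5877, 0.2641, 0.1138]), np.float64(0.0017))
origin (array([0.5815, 0.2627, 0.0319]), np.float64(0.002))
[0.58221222 0.2612271  0.14861905] [0.54414646 0.28152996 0.14261905] 2.651612410808335
```

View pics/ov_side.png

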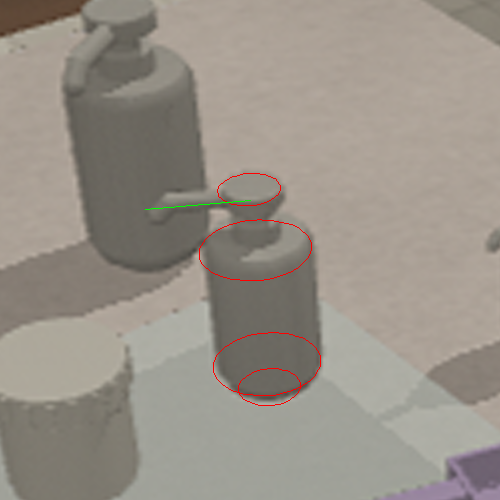

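View pics/ov_top.png

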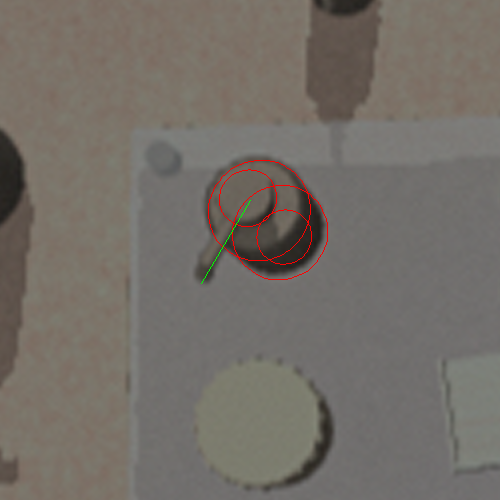

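Run:
```python
from fit import *
import mv
print('big',tri((223.7,190.9),(172.5,228.0)),'small',tri((319.5,213),(267.2,178.6)))
a=mv.plan([.584,.259,.23],1.08);print(a[:3],a[3]['qpos'])
```

```text
big (array([ 0.62280131,  0.45951272, -0.01034118]), np.float64(0.001490157877756605)) small (array([7.43575735e-01, 2.32403073e-01, 5.30066140e-04]), np.float64(0.0034730748202227244))
(array([-0.0219, -0.4372, -0.0026]), np.float64(0.174), np.float64(-1.8880436049122808)) [ 6.18193436e-02  5.90303884e-02 -3.73543539e-01  9.64832625e-05
 -1.13534454e+00  1.19168780e+00]
```

step_arm:
  dp:
    - [-0.002,-0.041,-0.002]
    - [-0.004,-0.082,-0.002]
    - [-0.006,-0.123,-0.003]
    - [-0.008,-0.164,-0.003]
    - [-0.01,-0.205,-0.003]
    - [-0.012,-0.246,-0.003]
    - [-0.014,-0.287,-0.003]
    - [-0.016,-0.328,-0.003]
    - [-0.018,-0.369,-0.003]
    - [-0.02,-0.405,-0.003]
  twist: [0.02,0.04,0.06,0.08,0.1,0.12,0.14,0.16,0.17,0.17]

```text
t: 23.32
tool_pos: [0.5756, 0.23, 0.2284]
ee_rot: [0.97, -0.241, 0.001, 0.001]
force: [0.7, -0.0, 0.5]
gripper_width: 0.998
```

```bash
python3 meas.py 4
python3 - <<'E'
import numpy as np
a=np.load('acc4.npy')
for c in range(409,416): print(c,[tuple(int(v) for v in a[r,c]) for r in range(297,305)])
t=np.load('top4.npy')
for r in range(219,224): print(r,[tuple(int(v) for v in t[r,c]) for c in range(428,436)])
E
```

```text
23.6667 [0.57538145 0.22673376 0.2296892 ] rim h (np.float64(0.13128345409874853), np.float64(0.1884622322470422))
409 [(109, 107, 101), (108, 106, 99), (175, 112, 72), (160, 101, 66), (133, 83, 59), (113, 104, 94), (112, 109, 101), (111, 107, 99)]
410 [(108, 108, 102), (120, 100, 86), (184, 118, 73), (141, 88, 61), (138, 106, 83), (156, 154, 142), (118, 113, 103), (110, 108, 102)]
411 [(120, 109, 95), (155, 111, 78), (166, 106, 68), (131, 81, 57), (152, 124, 99), (181, 176, 162), (141, 139, 130), (95, 107, 118)]
412 [(169, 115, 78), (178, 117, 74), (149, 94, 64), (130, 80, 55), (177, 169, 154), (154, 155, 150), (110, 120, 129), (93, 113, 131)]
413 [(180, 116, 73), (182, 118, 73), (136, 85, 59), (153, 121, 95), (154, 156, 151), (108, 121, 133), (92, 114, 133), (93, 114, 132)]
414 [(179, 116, 73), (166, 106, 69), (133, 83, 59), (127, 106, 88), (107, 122, 135), (94, 116, 135), (94, 114, 132), (91, 108, 125)]
415 [(180, 115, 70), (141, 88, 61), (135, 82, 55), (96, 105, 118), (95, 118, 137), (92, 112, 129), (90, 108, 124), (91, 108, 124)]
219 [(53, 56, 54), (59, 54, 50), (83, 62, 46), (81, 77, 74), (122, 121, 110), (147, 147, 132), (143, 142, 128), (134, 132, 121)]
220 [(59, 56, 54), (84, 61, 44), (105, 77, 51), (89, 83, 78), (132, 132, 119), (157, 156, 140), (161, 160, 143), (158, 158, 141)]
221 [(104, 59, 41), (131, 75, 27), (110, 82, 60), (86, 82, 78), (140, 140, 126), (159, 158, 141), (159, 158, 141), (158, 158, 141)]
222 [(139, 59, 1), (160, 83, 17), (111, 84, 69), (85, 83, 79), (141, 141, 126), (153, 152, 136), (159, 158, 141), (158, 157, 140)]
223 [(141, 59, 0), (146, 75, 19), (100, 82, 79), (81, 81, 80), (112, 111, 102), (120, 117, 107), (134, 133, 119), (138, 136, 122)]
```

View pics/zz4.png

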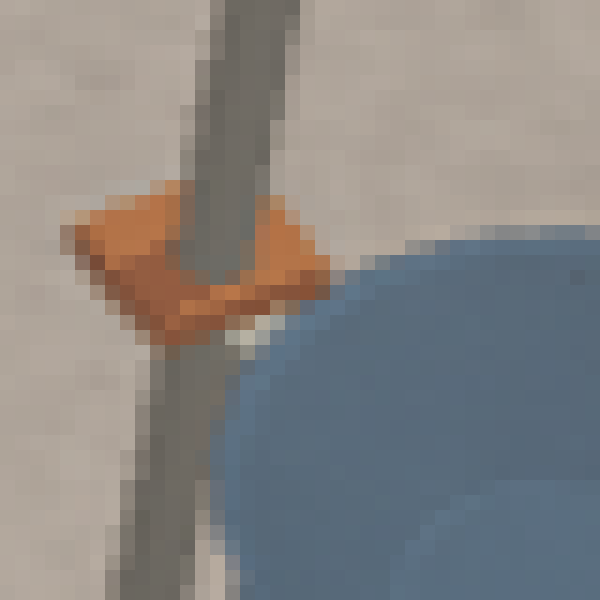

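View pics/full4.png

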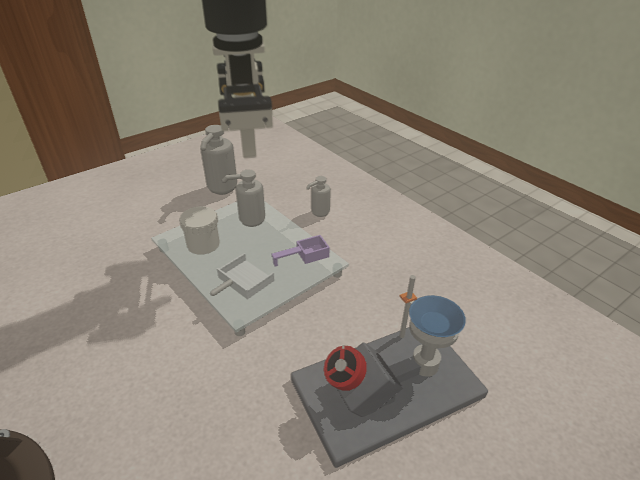

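Run:
```python
from lvl import *
print(solve(298.9,412,429.83,222), solve(300.75,412,431.62,221.5), solve(300.9,412,431.62,221.5))
from ang import ang
a=np.load('acc4.npy')[335:395,310:375,::-1].astype(np.uint8); cv2.imwrite('pics/wh.png',cv2.resize(a,None,fx=9,fy=9,interpolation=cv2.INTER_CUBIC))
a=cv2.imread('pics/side0.png')[335:395,310:375]; cv2.imwrite('pics/wh0.png',cv2.resize(a,None,fx=9,fy=9,interpolation=cv2.INTER_CUBIC))
```

```text
[0.05576301 0.10961037] [0.05229207 0.11005676] [0.05224607 0.10977829]
```

View pics/wh.png

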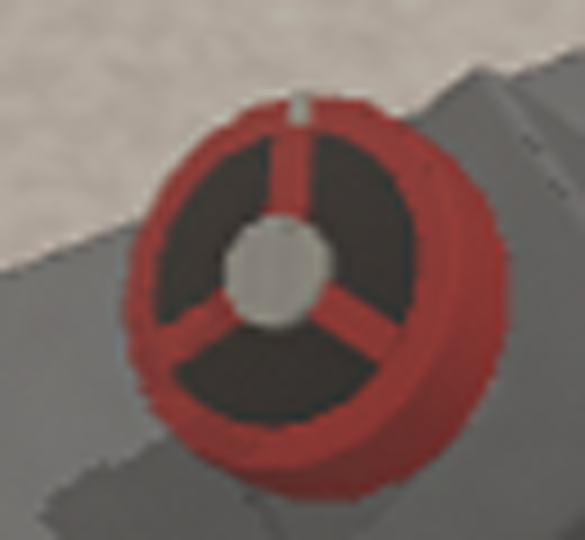

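View pics/wh0.png

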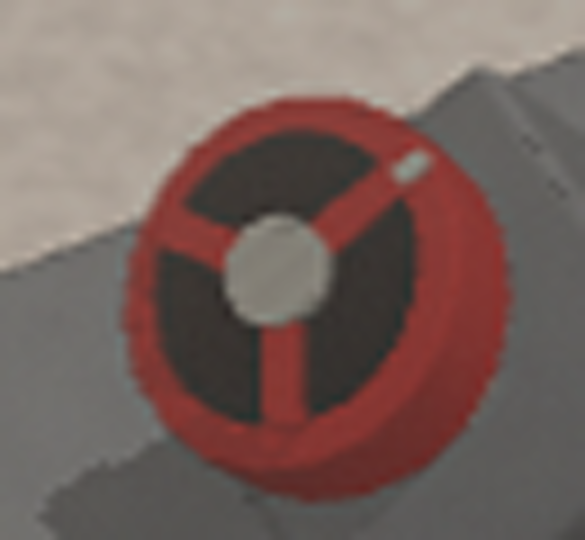

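Run:
```python
from ang import *
def a9(x,y,d):
    u,v=310+(x+.5)/9-.5,335+(y+.5)/9-.5
    return ang(((u+.5-270)*2.6-.5,(v+.5-230)*2.6-.5),d)
for d in(.009,.010):
    A,B=a9(412,166,d),a9(299,108,d); print(A,B,(B[0]-A[0])%(2*np.pi))
print(proj('side',W(s.x,np.array([-.075,0,.095])+.009*nrm)+s.x[3:6]), 310+277/9,335+270/9)
```

```text
(np.float64(-0.022639162066767787), np.float64(0.025160253894794097)) (np.float64(-0.9102063504130924), np.float64(0.02572139700297021)) 5.395618118833261
(np.float64(0.001611059369495498), np.float64(0.025363641929012144)) (np.float64(-0.8874364942875722), np.float64(0.02535599355913183)) 5.394137753522519
[[341.03151167 365.73876633]] 340.77777777777777 365.0
```

Run:
```python
import mv
a=mv.plan([.5845,.259,.0865],1.08);print(a[:3],a[3]['qpos'],a[3]['tool_pos'])
```

```text
(array([-0.0073, -0.0328,  0.1432]), np.float64(0.003), np.float64(-2.0586400279051853)) [ 0.69184617  0.26376027 -0.11681195  0.00190923 -1.18937932  0.39039642] [0.57538145 0.22673376 0.2296892 ]
```

step_arm:
  dp:
    - [-0.007,-0.0328,0]
    - [-0.0073,-0.0328,0.02]
    - [-0.0073,-0.0328,0.05]
    - [-0.0073,-0.0328,0.08]
    - [-0.0073,-0.0328,0.1]
    - [-0.0073,-0.0328,0.1]
  twist: [0,0,0,0,0,0]
  jaw: 0.0876

```text
t: 24.17
tool_pos: [0.5819, 0.2561, 0.1251]
ee_rot: [0.97, -0.243, -0.002, 0.003]
force: [-2.0, -0.8, -0.6]
gripper_width: 0.999
```

Run:
```python
import mv
from h import *
a=mv.plan([.5845,.259,.0865],1.08);print(a[:3],a[3]['force'],a[3]['tool_pos'])
im=vision.snapshot('side')[130:290,150:350,::-1];cv2.imwrite('pics/g1.png',cv2.resize(im,None,fx=4,fy=3.7))
```

```text
(array([ 0.001 , -0.004 ,  0.0386]), np.float64(0.001), np.float64(-2.0608142961404265)) [-2.00144086 -0.77712465 -0.59850308] [0.58189639 0.2561165  0.12508881]
```

View pics/g1.png

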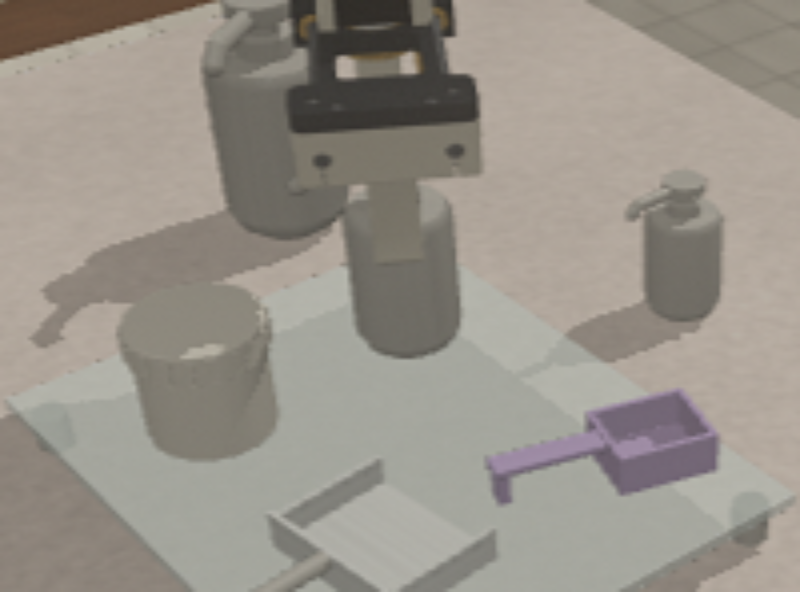

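step_arm:
  dp:
    - [0.001,-0.004,0.01]
    - [0.001,-0.004,0.022]
    - [0.001,-0.004,0.033]
    - [0.001,-0.004,0.0375]
    - [0.001,-0.004,0.038]
    - [0.001,-0.004,0.038]
  twist: [0,0,0,0,0,0]

```text
t: 24.72
tool_pos: [0.586, 0.2598, 0.0898]
ee_rot: [0.97, -0.242, -0.0, 0.002]
force: [0.5, 0.3, 0.3]
gripper_width: 0.998
```

step_arm:
  dp:
    - [0,0,0]
    - [0,0,0]
    - [0,0,0]
    - [0,0,0]
    - [0,0,0]
    - [0,0,0]
    - [0,0,0]
  twist: [0,0,0,0,0,0,0]
  jaw: 0.04
  force: 20

```text
t: 25.3
tool_pos: [0.5862, 0.26, 0.09]
ee_rot: [0.97, -0.242, -0.0, 0.002]
force: [-0.1, -0.2, 1.1]
gripper_width: 0.623
```

Run:
```python
import mv
from h import *
a=mv.plan([.5845,.259,.0865],1.08);print(a[:3],a[3]['force'],a[3]['ft_torque'],a[3]['tool_pos'],a[3]['gripper_width']*87.6)
for n in('side','top'):
  im=vision.snapshot(n);im=im[130:290,150:350,::-1] if n=='side' else im[190:320,180:340,::-1];cv2.imwrite(f'pics/g2{n}.png',cv2.resize(im,None,fx=4,fy=3.7))
```

```text
(array([-0.001 ,  0.0017,  0.0035]), np.float64(0.002), np.float64(-2.0597575998990556)) [-0.14904884 -0.19861744  1.08212382] [ 0.19389512 -0.04532226 -0.06063112] [0.58621813 0.26000634 0.0900366 ] 54.58045026947134
```

View pics/g2side.png

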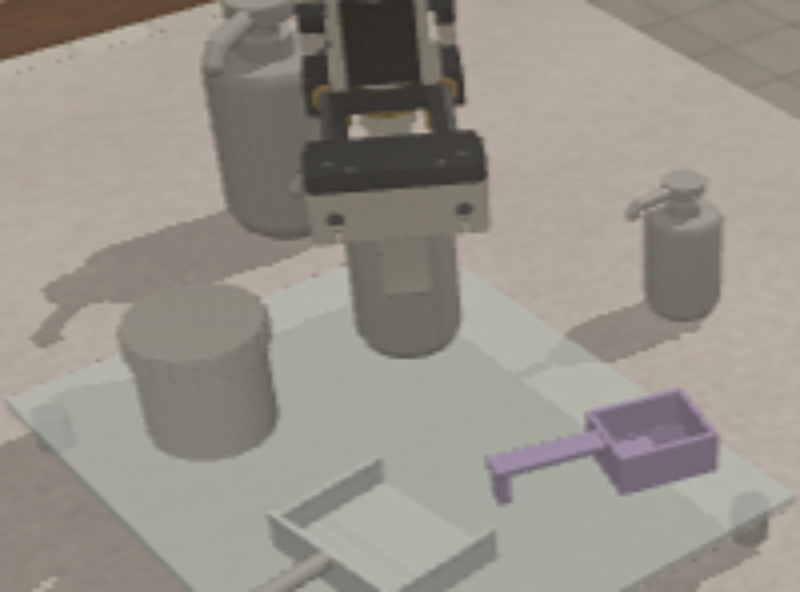

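step_arm:
  dp:
    - [0,0,0]
    - [0,0,0]
    - [0,0,0.004]
    - [0,0,0.006]
    - [0,0,0.006]
  twist: [0,0,0,0,0]
  jaw: 0.075

```text
t: 25.82
tool_pos: [0.5857, 0.2596, 0.0831]
ee_rot: [0.97, -0.242, -0.001, 0.002]
force: [-1.2, 0.8, 0.5]
gripper_width: 0.847
```

step_arm:
  dp:
    - [0,0,0]
    - [0,0,0]
    - [0,0,0]
    - [0,0,0]
    - [0,0,0]
    - [0,0,0]
  twist: [0,0,0,0,0,0]
  jaw: 0.04
  force: 20

```text
t: 26.32
tool_pos: [0.5859, 0.2598, 0.0832]
ee_rot: [0.97, -0.242, -0.001, 0.002]
force: [0.5, 0.5, -0.3]
gripper_width: 0.627
```

Run:
```python
import mv
from h import *
a=mv.plan([.5845,.259,.0865],1.08);print(a[:3],a[3]['force'],a[3]['ft_torque'],a[3]['tool_pos'],a[3]['gripper_width']*87.6)
```

```text
(array([-0.0008,  0.0013, -0.0033]), np.float64(0.002), np.float64(-2.059949705648828)) [ 0.46625975  0.51935465 -0.26816325] [ 0.29162286 -0.23415066 -0.04145969] [0.58585503 0.25976    0.0831899 ] 54.928077078192345
```

step_arm:
  dp:
    - [0,0,-0.005]
    - [0,0,-0.015]
    - [0,0,-0.03]
    - [0,0,-0.05]
    - [0,0,-0.075]
    - [0,0,-0.1]
    - [0,0,-0.125]
    - [0,0,-0.15]
    - [0,0,-0.165]
    - [0,0,-0.17]
  twist: [0,0,0,0,0,0,0,0,0,0]

```text
t: 27.15
tool_pos: [0.5872, 0.2609, 0.2575]
ee_rot: [0.97, -0.242, 0.001, 0.0]
force: [0.2, 0.6, -1.5]
gripper_width: 0.626
```

Run:
```python
import mv
from h import *
a=mv.plan([.6078,-.1938,.25],1.08);print(a[:3],a[3]['force'],a[3]['ft_torque'],a[3]['tool_pos'],a[3]['gripper_width']*87.6)
im=vision.snapshot('side')
cv2.imwrite('pics/g3.png',im[:,:,::-1])
```

```text
(array([0.2317, 0.3918, 0.0082]), np.float64(0.002), np.float64(-2.059729600268684)) [ 0.15299957  0.56906979 -1.45475684] [ 0.04767271 -0.09690652 -0.00085968] [0.58723678 0.26088671 0.25751829] 54.830706891937744
```

View pics/g3.png

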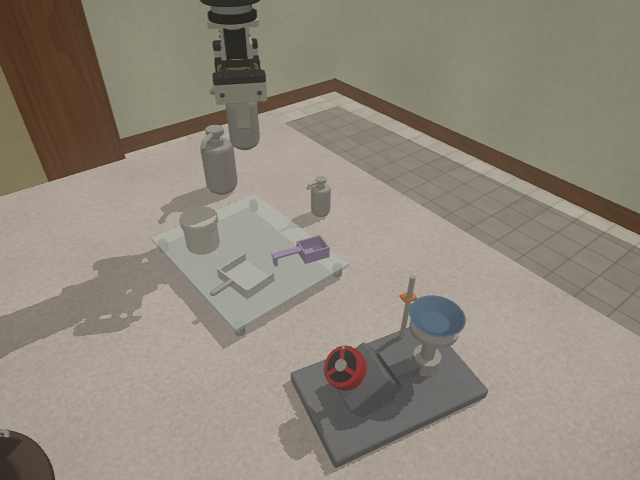

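step_arm:
  dp:
    - [0.01,0.017,0]
    - [0.025,0.042,0]
    - [0.043,0.072,0]
    - [0.061,0.103,0]
    - [0.079,0.134,0]
    - [0.097,0.164,0]
    - [0.115,0.194,0]
    - [0.133,0.225,0]
    - [0.151,0.255,0]
    - [0.169,0.286,0]
  twist: [0,0,0,0,0,0,0,0,0,0]

```text
t: 28.03
tool_pos: [0.6009, -0.0726, 0.2559]
ee_rot: [0.97, -0.242, -0.0, 0.001]
force: [0.1, -0.3, -1.3]
gripper_width: 0.622
```

Run:
```python
import mv
from h import *
a=mv.plan([.6078,-.1938,.25],1.08);print(a[:3],a[3]['tool_pos'])
```

```text
(array([0.0631, 0.1037, 0.0061]), np.float64(0.002), np.float64(-2.0597466814196483)) [ 0.60085432 -0.07260117  0.25593153]
```

step_arm:
  dp:
    - [0.016,0.027,0]
    - [0.032,0.053,0.001]
    - [0.046,0.076,0.002]
    - [0.056,0.093,0.003]
    - [0.062,0.102,0.004]
    - [0.063,0.1037,0.005]
    - [0.063,0.1037,0.005]
    - [0.063,0.1037,0.005]
  twist: [0,0,0,0,0,0,0,0]

```text
t: 28.7
tool_pos: [0.6075, -0.1931, 0.2504]
ee_rot: [0.97, -0.242, -0.001, 0.001]
force: [1.1, 0.4, -0.5]
gripper_width: 0.626
```

Run:
```python
import mv
from h import *
a=mv.plan([.6078,-.1938,.18],1.08);print(a[:3],a[3]['tool_pos'],a[3]['force'])
for n in('side','top'):
  im=vision.snapshot(n);im=im[150:390,310:550,::-1] if n=='side' else im[150:350,350:550,::-1];cv2.imwrite(f'pics/p1{n}.png',cv2.resize(im,None,fx=2.5,fy=2.5,interpolation=cv2.INTER_CUBIC))
```

```text
(array([0.0007, 0.0004, 0.0704]), np.float64(0.002), np.float64(-2.0595855051855505)) [ 0.60746583 -0.19306321  0.25044568] [ 1.050595    0.4282186  -0.46740407]
```

View pics/p1side.png

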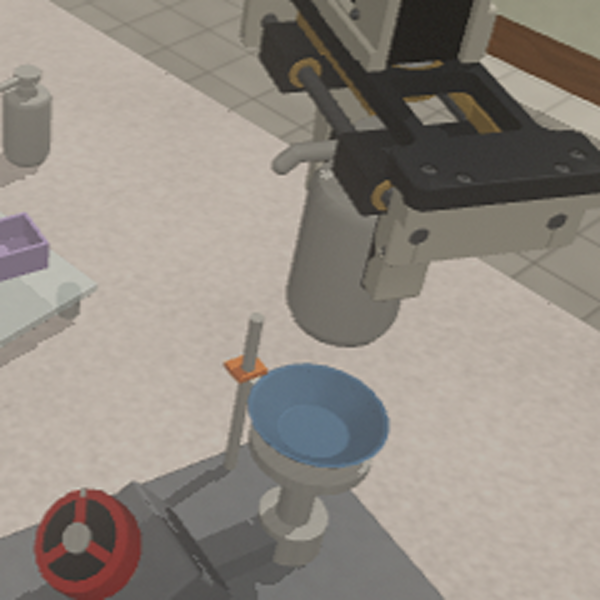

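View pics/p1top.png

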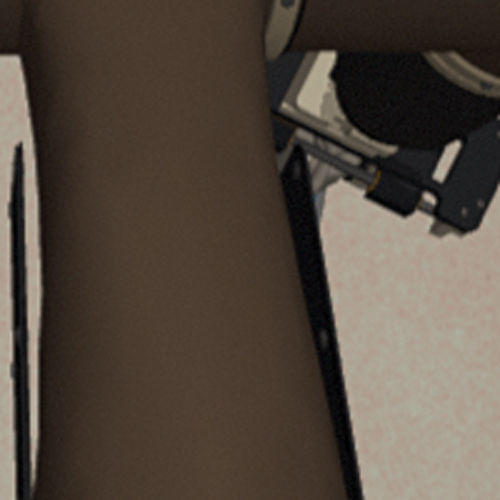

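Run:
```python
from fit import *
p=s.x
im=cv2.imread('pics/p1side.png')
st=telemetry.observe()
c=st['tool_pos'];zb=c[2]-.0532
a=np.linspace(0,2*np.pi,60)
for r,z in((.016,0),(.0275,.015),(.0275,.05)):
    uv=proj('side',np.c_[c[0]+r*np.cos(a),c[1]+r*np.sin(a),np.full(60,zb+z)]+p[3:6])
    uv=(uv-[310,150]+.5)*2.5-.5
    print(uv.min(0),uv.max(0)); cv2.polylines(im,[np.round(uv).astype(int)],True,(0,0,255),1)
cv2.imwrite('pics/p1ov.png',im[200:400,220:480].repeat(2,0).repeat(2,1))
```

```text
[304.3786539  302.58515247] [368.65303807 346.03205391]
[285.8983326  266.32207693] [398.280658   340.68404806]
[296.69609129 213.43901261] [413.70113044 286.65959951]
```

View pics/p1ov.png

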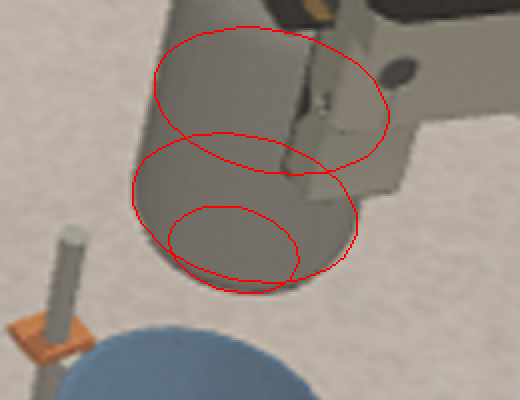

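step_arm:
  dp:
    - [0.0005,0.0005,0.008]
    - [0.0006,0.0005,0.02]
    - [0.0006,0.0005,0.033]
    - [0.0006,0.0005,0.045]
    - [0.0006,0.0005,0.055]
    - [0.0006,0.0005,0.062]
    - [0.0006,0.0005,0.066]
    - [0.0006,0.0005,0.068]
    - [0.0006,0.0005,0.069]
    - [0.0006,0.0005,0.069]
  twist: [0,0,0,0,0,0,0,0,0,0]

```text
t: 29.63
tool_pos: [0.6083, -0.1936, 0.1823]
ee_rot: [0.97, -0.242, 0.0, 0.001]
force: [-0.9, -0.1, -1.4]
gripper_width: 0.623
```

Run:
```python
import mv
from h import *
a=mv.plan([.6078,-.1938,.17],1.08);print(a[:3],a[3]['tool_pos'],a[3]['force'],a[3]['ft_torque'])
im=vision.snapshot('side');im=im[190:390,330:530,::-1];cv2.imwrite(f'pics/p2side.png',cv2.resize(im,None,fx=3,fy=3,interpolation=cv2.INTER_CUBIC))
```

```text
(array([-0.0003,  0.0004,  0.0123]), np.float64(0.003), np.float64(-2.058654184358879)) [ 0.60829992 -0.19358955  0.18232432] [-0.9344442  -0.06584924 -1.36339098] [0.07287519 0.04212489 0.00192647]
```

View pics/p2side.png

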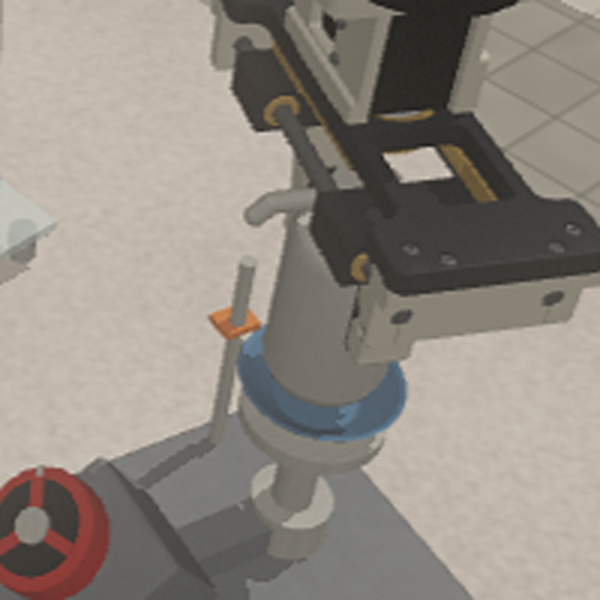

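step_arm:
  dp:
    - [0,0,0.003]
    - [0,0,0.006]
    - [0,0,0.009]
    - [0,0,0.009]
  twist: [0,0,0,0]

```text
t: 30.02
tool_pos: [0.6079, -0.1935, 0.1727]
ee_rot: [0.97, -0.242, -0.0, 0.001]
force: [-0.8, 0.4, -2.7]
gripper_width: 0.624
```

step_arm:
  dp:
    - [0,0,0.001]
    - [0,0,0.002]
    - [0,0,0.002]
  twist: [0,0,0]

```text
t: 30.27
tool_pos: [0.6078, -0.1935, 0.1705]
ee_rot: [0.97, -0.242, -0.001, 0.001]
force: [-0.0, 0.2, -2.4]
gripper_width: 0.624
```

step_arm:
  dp:
    - [0,0,0.0005]
    - [0,0,0.001]
    - [0,0,0.001]
    - [0,0,0.001]
  twist: [0,0,0,0]

```text
t: 30.6
tool_pos: [0.608, -0.1936, 0.1699]
ee_rot: [0.97, -0.242, -0.0, 0.001]
force: [-0.4, 0.2, 0.5]
gripper_width: 0.627
```

step_arm:
  dp:
    - [0,0,0.0005]
    - [0,0,0.001]
    - [0,0,0.001]
    - [0,0,0.001]
  twist: [0,0,0,0]

```text
t: 30.93
tool_pos: [0.6084, -0.1937, 0.1699]
ee_rot: [0.97, -0.241, 0.0, 0.001]
force: [-0.7, 0.8, 4.8]
gripper_width: 0.626
```

step_arm:
  dp:
    - [0,0,0]
    - [0,0,0]
    - [0,0,0]
    - [0,0,0]
    - [0,0,0]
  twist: [0,0,0,0,0]
  jaw: 0.0876

```text
t: 31.35
tool_pos: [0.6083, -0.1937, 0.1696]
ee_rot: [0.97, -0.241, 0.0, 0.001]
force: [-0.1, 0.5, -0.2]
gripper_width: 0.948
```

Run:
```python
import mv
from h import *
a=mv.plan([.6078,-.1938,.17],1.08);print(a[:3],a[3]['tool_pos'],a[3]['force'],a[3]['gripper_width'])
im=vision.snapshot('side');im=im[190:390,330:530,::-1];cv2.imwrite(f'pics/p3side.png',cv2.resize(im,None,fx=3,fy=3,interpolation=cv2.INTER_CUBIC))
```

```text
(array([-0.0004,  0.0003, -0.0004]), np.float64(0.003), np.float64(-2.0585308248482317)) [ 0.60828661 -0.19373355  0.1696018 ] [-0.10690624  0.52298689 -0.16776268] 0.9480413902775074
```

View pics/p3side.png

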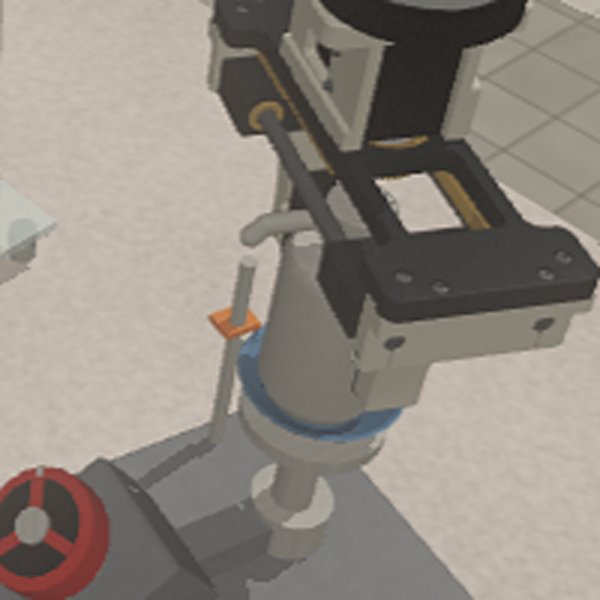

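Released and standing. I'll raise straight up, then move off to the +y side for a clear view.

step_arm:
  dp:
    - [0,0,-0.005]
    - [0,0,-0.02]
    - [0,0,-0.045]
    - [0,0,-0.075]
    - [0,0,-0.105]
    - [0,0,-0.135]
    - [0,0,-0.16]
    - [0,0,-0.17]
  twist: [0,0,0,0,0,0,0,0]

```text
t: 32.07
tool_pos: [0.6093, -0.194, 0.3447]
ee_rot: [0.97, -0.241, 0.003, 0.001]
force: [0.2, 1.3, 0.0]
gripper_width: 1.003
```

step_arm:
  dp:
    - [-0.018,-0.03,0]
    - [-0.036,-0.06,0]
    - [-0.054,-0.09,0]
    - [-0.072,-0.12,0]
    - [-0.09,-0.15,0]
    - [-0.108,-0.18,0]
    - [-0.126,-0.21,0]
    - [-0.14,-0.235,0]
    - [-0.14,-0.235,0]
  twist: [0,0,0,0,0,0,0,0,0]

```text
t: 32.82
tool_pos: [0.5953, 0.0836, 0.3432]
ee_rot: [0.971, -0.24, 0.003, 0.0]
force: [-0.1, -0.4, -0.2]
gripper_width: 1.002
```

Run:
```python
from h import *
import numpy as np
print(telemetry.observe()['t'],telemetry.observe()['tool_pos'])
a=np.mean([vision.snapshot('side').astype(float) for _ in range(4)],0); np.save('acc5.npy',a)
t=np.mean([vision.snapshot('top').astype(float) for _ in range(3)],0); np.save('top5.npy',t)
cv2.imwrite('pics/full5.png',a[:,:,::-1].astype(np.uint8)); 
im=a[190:390,330:530,::-1].astype(np.uint8);cv2.imwrite('pics/f5.png',cv2.resize(im,None,fx=3,fy=3,interpolation=cv2.INTER_CUBIC))
im=np.clip(t[190:340,380:500,::-1]*1.5,0,255).astype(np.uint8);cv2.imwrite('pics/ft5.png',cv2.resize(im,None,fx=4,fy=4,interpolation=cv2.INTER_CUBIC))
im=a[280:320,395:435,::-1].astype(np.uint8); cv2.imwrite('pics/zz5.png',cv2.resize(im,None,fx=15,fy=15,interpolation=cv2.INTER_NEAREST))
a=a.astype(int)
for c in range(409,416): print(c,[tuple(a[r,c].tolist()) for r in range(297,305)])
```

```text
32.8167 [0.59529071 0.08360052 0.34322995]
409 [(106, 104, 98), (106, 104, 97), (173, 110, 69), (158, 99, 64), (131, 80, 54), (110, 101, 92), (110, 107, 99), (109, 104, 96)]
410 [(106, 105, 100), (118, 99, 84), (182, 116, 71), (139, 86, 57), (136, 104, 80), (155, 152, 140), (115, 111, 101), (108, 107, 101)]
411 [(118, 107, 93), (153, 108, 74), (165, 104, 65), (129, 79, 54), (151, 123, 97), (180, 174, 161), (139, 137, 129), (93, 105, 116)]
412 [(169, 113, 76), (176, 115, 71), (147, 92, 60), (128, 77, 52), (176, 168, 153), (153, 154, 149), (109, 119, 128), (91, 111, 130)]
413 [(178, 114, 69), (180, 116, 70), (134, 83, 56), (151, 119, 93), (152, 154, 150), (105, 119, 131), (90, 112, 131), (91, 112, 130)]
414 [(177, 113, 69), (164, 103, 65), (132, 80, 54), (125, 103, 85), (105, 120, 133), (92, 114, 134), (91, 111, 129), (87, 106, 123)]
415 [(179, 113, 67), (139, 86, 56), (133, 79, 52), (93, 103, 117), (92, 116, 135), (90, 110, 127), (88, 106, 123), (87, 105, 122)]
```

View pics/f5.png

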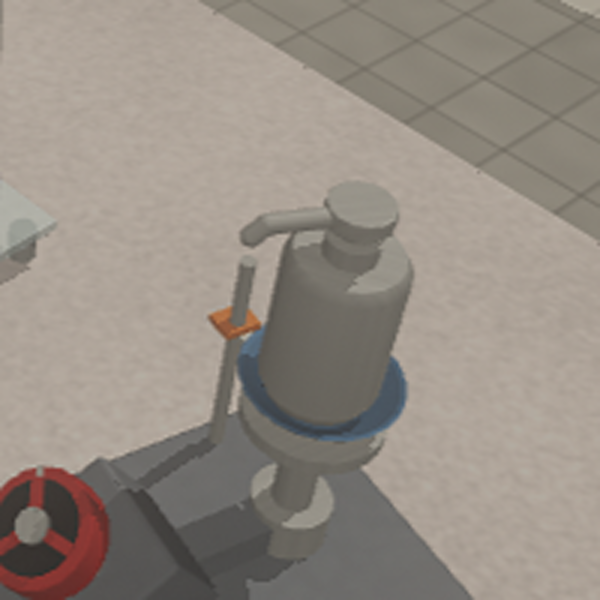

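View pics/ft5.png

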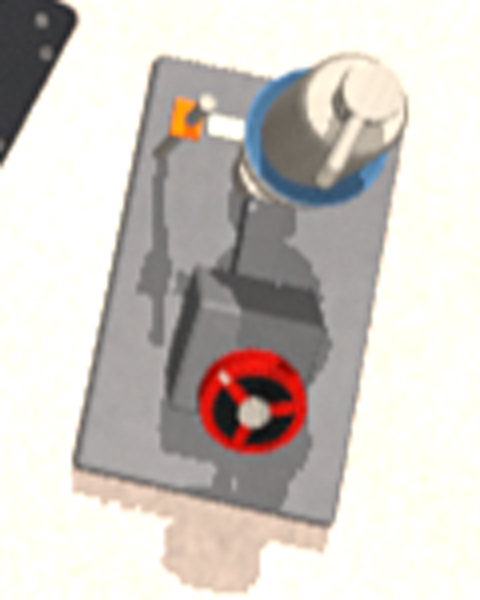

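View pics/zz5.png

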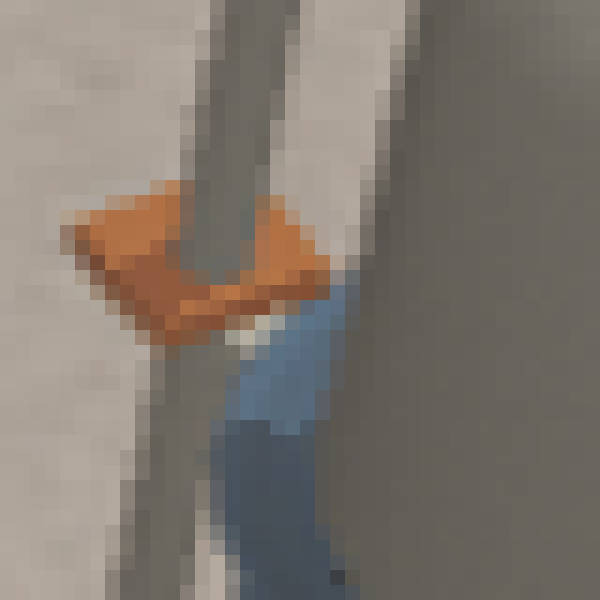

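Run:
```python
from fit import *
p=s.x
for n,f in(('side','acc5.npy'),('top','top5.npy')):
    im=cv2.resize(np.clip(np.load(f)[:,:,::-1]*(1 if n=='side' else 1.5),0,255).astype(np.uint8),None,fx=4,fy=4,interpolation=cv2.INTER_CUBIC)
    a=np.linspace(0,2*np.pi,60);off=p[3:6] if n=='side' else p[6:9]
    for r,z in((.0275,.015),(.0275,.080),(.015,.118)):
        uv=proj(n,np.c_[.608+r*np.cos(a),-.194+r*np.sin(a),np.full(60,.1167+z)]+off); uv=(uv+.5)*4-.5
        cv2.polylines(im,[np.round(uv).astype(int)],True,(0,0,255),1)
    x,y=uv.mean(0).astype(int); cv2.imwrite(f'pics/up_{n}.png',im[max(0,y-100):y+350,x-200:x+200])
a,b=cv2.imread('pics/up_side.png'),cv2.imread('pics/up_top.png'); cv2.imwrite('pics/up.png',np.hstack([a,b]))
```

```text
(no output)
```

View pics/up.png

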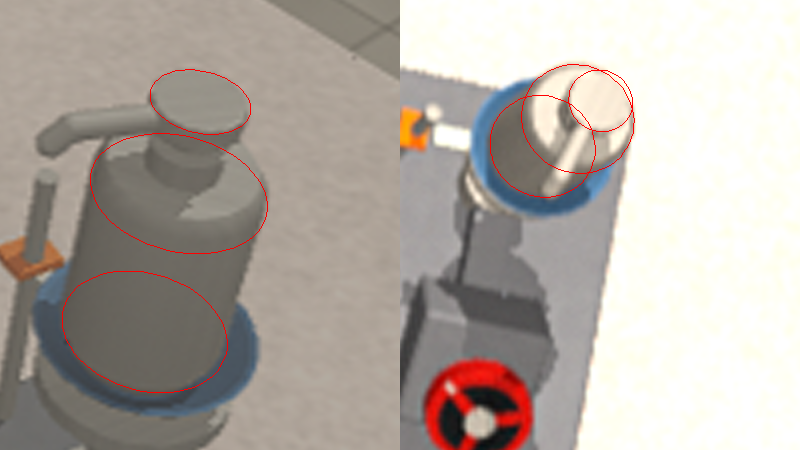

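View pics/full5.png

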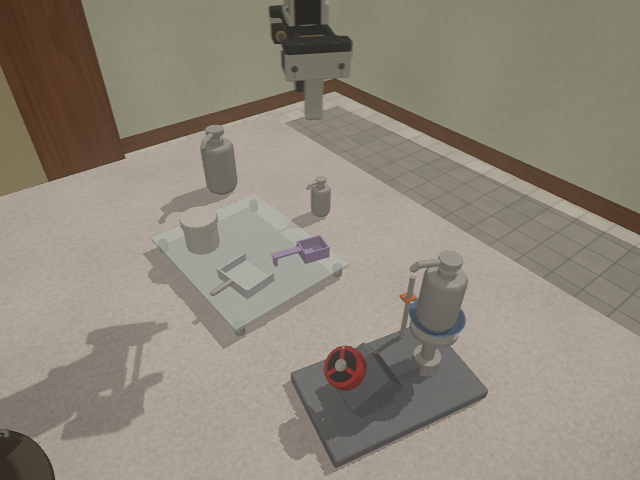

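The upright model outline matches in both views, so the dispenser is upright and seated. The tub, scoop and dustpan haven't moved, and the robot is clear of everything. I'm handing in.

Run:
```python
from plant import ticket
print(ticket.close_job())
```

```text
the job is handed in; nothing more can be done
None
```

I raised the lift with the handwheel until the pointer was level with the orange marker. I then seated the dispenser upright in the coaster and handed the job in at about 33 s of the 72 s allowed.

- **Handwheel:** It took seven full or part strokes and one small correction, about 5.4 rad in all, and then I let go.
- **Dispenser:** I gripped the middle-sized one about 72 mm up and lowered it gently. It touched down at the height I had predicted, with about 5 N of contact force, and I released it.

**Last checks**
- **Pointer level:** The dish rim rose 53.7 mm and the wheel mark turned 5.395 rad. That puts the pointer at about 107.7–107.9 mm, against about 107.6 mm triangulated for the marker.
- **Holding after placing:** The picture around the pointer and marker did not change when the dispenser went on.
- **Upright:** The dispenser matches an upright, seated model in both cameras to about 1–2 mm.
- **Surroundings:** The tub, scoop, dustpan and marker show no movement in the pictures, and the gripper is clear of everything.

**Disagreements and limits**
- The marker's height came out between 107.6 and 109 mm, depending on how far from the post I took its edge to be. I used the value measured from both cameras.
- The pointer's tip is mostly hidden by the dish in the side view. The direct image comparison is therefore only good to about ±1 mm.
- The tool cannot tilt to match the wheel's lean, so the wheel turned only about two thirds of each twist. I judged its angle from the pictures instead of from the twist.

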